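# Grease the arbor bearing with a push gun

## Robot

A 7-joint arm with a two-finger parallel gripper is mounted at the origin on a cart in front of the work surface, level with it; the furniture and walls round the work are solid. World frame = base frame: x ahead of the robot, y to its left, z up, the work surface at z = 0. Lengths are in m, angles in rad, forces in N, time in s.
With the tool pointing down it reaches from about 0.4 to 0.85 m from the base axis. Payload 4.5 kg.
Tool frame: the origin (TCP) lies on the mounting face of the last link; the fingertips stand 166 mm ahead of it and the grasp point (between the pads) lies 147 mm ahead of it; y points along the fingers, z is the direction in which the jaws open and shut, and the axes are right-handed (so a half turn about y gives the same grasp; the last joint's range is limited). The gripper opens to 88 mm and grips with 3 to 60 N. Pads are 18 mm wide; open, the fingers measure 123 mm over their backs; the gripper's body (75 mm by 187 mm) begins 45 mm behind the grasp point.
Start: joints at [1.159, 0.689, -0.195, 1.565, 0.157, 0.902, -0.215], TCP at [0.27, -0.564, 0.405] pointing down, gripper open.
Joint ranges: [-3.01, 3.01], [-0.46, 2.08], [-1.47, 1.51], [0.13, 2.56], [-1, 4.14], [0.04, 2.09], [-2.66, 2.66]. Speed limits (rad/s): [2.57, 2.57, 3.14, 3.14, 3.14, 3.14, 3.14].

## Interface

Orientations are given as a unit quaternion [x, y, z, w].
In Python, from plant import r gives the robot as it stands.
- The arm moves only by the tool arm_command, never from a script. Its argument "deltas" is a list of rows, each an object of numbers: "dx", "dy", "dz": the shift along the tool's x, y, z each as a share of 1000 mm, from -1 to 1; "wx", "wy", "wz": the turn, a rotation vector about the tool's x, y, z each as a share of 45 degrees, from -1 to 1. In form: [{"dx": .., "dy": .., "dz": .., "wx": .., "wy": .., "wz": ..}, ...]. A call has exactly 5 rows; each row is the pose to reach, as a shift and turn from the pose commanded when the call began, along the tool's axes at that moment; what a row does not reach only later rows make up. A row lasts 1/10 s, in which the tool goes at most 50 mm and 8.59 degrees, less where a joint would pass 70% of its speed; a pose out of reach is approached as far as the arm can. A call with a number of a shift or a turn outside -1 to 1 is refused whole. A call with a gripper value outside its range is refused whole. "claw" is the opening, from -1 (shut) to 1 (fully open), set as the call begins (left out, the last holds). The fingers move at their own pace and stop on an object; "grip_force" is the grip in N (left out, the last holds). Time passes only in rows, so rows that repeat a pose let the fingers close, or fill a call up. It gives the time, the measured TCP pose, the force and the opening at its end, in the units of the state.
- r.get_state(): the state, without advancing time (a new reading comes with each control period).
- r.snapshot(name): name is "side" or "top" or "wrist"; returns the picture (420x560x3 uint8, red, green, blue); there is no depth.
- r.get_calibration(name): a dict with "vertical_fov" (degrees; the focal length in pixels is half the picture's height over the tangent of half this angle, whatever the lens; pixels are square), "cx", "cy" (the principal point, pixels), "R" (3x3) and "t" (3): a world point X has camera coordinates R X + t. Camera axes: x right, y down, z forward; pixel columns grow to the right and rows downward; lengths in m; the calibration is good to about 2 mm. A picture is of the moment at which its call begins: read the wrist's pose just before it. get_calibration takes no time and is no camera call; for the wrist camera it gives the pose at the moment of the call.
- r.finish_job(): hands the job in, once; it reports no verdict.
The state is a dict: "clock": time; "q": joint angles; "qd": joint speeds; "joint_torque": joint torques, N m; "tool_pos": TCP position; "eef_rot": TCP orientation; "contact_force": force on the tool from outside, world axes, zero at the start; "moment": the same for the moment, N m; "opening": opening from 0.0 (shut) to 1.0 (fully open).
Only numpy, scipy, OpenCV 4.12 (cv2) and the standard library are available. Lean on these libraries where they do the work, as an engineer would, in place of code of your own. Each camera call takes 0.05 s, during which the arm holds its last target.

## Task

Take the push-type grease gun out of its stand and press its nozzle squarely onto the ball-headed grease nipple that leans out of the bearing housing, until it snaps on. Then keep pushing in line with the nipple so that the barrel slides well past half of its stroke down over the nozzle stem, against the gun's spring, and finish like that: still gripping the gun and holding it pushed in, not letting go. Do not disturb the tape roll, the pliers and the stone lying nearby.

Things in the scene. Friction and masses are not known exactly. Their poses are not given: they have to be found in the camera images.
- gun: Metal grease gun, loose, 0.31 kg (varies), round about z, nozzle down in the stand. Frame of the barrel: origin at the nozzle mouth (spring relaxed), z from mouth to butt cap. Diameters along z, mm: nozzle skirt 26 (0 to 24), stem 15 (24 to 40), collar 37 (40 to 46), plain grip barrel 28 (46 to 112), butt cap 32 (112 to 122). Grip the barrel about 90 up, from straight above.
- gun_nozzle (a joint): How far the barrel has slid down over the nozzle stem, m: 0 relaxed, 0.012 is full stroke (bottomed). The spring needs 8 N to start moving and 15 N at full stroke; it springs back when let go. Half stroke is 0.006.
- gun_cup (a point): Point on the nozzle's axis 13 mm in from its mouth, moving with the nozzle; z as the gun's z. The nipple's ball centre lies here when the nozzle is snapped fully on. Bore 21 mm wide; four sprung jaws 6 mm in from the mouth spread over the 16 mm ball (roughly 6 to 12 N of push) and snap shut behind it.
- nipple: Steel grease nipple fixed on the bearing housing, leaning 30 degrees from vertical to the bearing's own -x side (roughly towards the robot). Origin at its foot, z outward along it: 18 mm hexagon (0 to 7 mm), 9 mm neck, ball head 16 mm across centred at 24 mm, tip at 32 mm. Not the short hexagonal plug on the housing's far side.
- nipple_ball (a point): Centre of the nipple's 16 mm ball head, about 98 mm above the bench.
- bearing: Pillow block bearing bolted to the bench, fixed, grey: foot 116 x 40 x 16 mm (x, y, z), round housing 74 mm diameter centred 46 mm up, 20 mm shaft stub of 116 mm through it along its y. Origin under its centre, on the bench. Position and yaw vary.
- stand: Gun stand, fixed: wooden foot 84 x 84 x 12 mm with an upright steel tube, 43 mm outside, 31 mm bore, top 53 mm above the bench. The gun hangs in it by its collar, its mouth 13 mm above the bench; lift it straight up by at least 45 mm to clear the tube. Origin under its centre.
- tape_roll: Roll of black tape lying flat, 62 mm across, 19 mm high; bystander. Origin under its centre.
- pliers: Pliers lying flat, 152 x 49 x 13 mm; bystander. Origin under their centre.
- rough_stone: Piece of rough stone, 44 x 52 x 36 mm; bystander. Origin under its centre.
Mind the look-alikes: they are no part of the job. There is more than one size of the gun; the one meant has the size given above.

How it is judged:
By the outcome, as a careful person would: the job done as asked, in the order asked, and still so for the second after the job is handed in, while the arm keeps its last pose, push and grip.
It also fails if it takes over 40 s, if anything falls off the work surface, if the arm or the gripper's body presses on something with over 40 N, if the wrist force passes 120 N, or if a joint passes its speed limit or range.

## Working session

There is one attempt and no reset: what is moved stays moved. The work goes in short steps, Python scripts to look and compute and a tool call to move; the robot and the scene stay as the last step left them, time stands still between calls to the robot, and variables do not carry over. Pictures are saved under pics/ and viewed, and the job is handed in when it is done.

Besides the shell and the picture viewer there is one more tool, called as name(argument=value, ...) on one line, values as JSON. arm_command: Moves the arm, as the interface text tells. Shift numbers are shares of 1000 mm and turn numbers shares of 45 degrees, none past 1 either way. Its arguments: {"type":"object","properties":{"deltas":{"type":"array","items":{"type":"object","properties":{"dx":{"type":"number","minimum":-1,"maximum":1},"dy":{"type":"number","minimum":-1,"maximum":1},"dz":{"type":"number","minimum":-1,"maximum":1},"wx":{"type":"number","minimum":-1,"maximum":1},"wy":{"type":"number","minimum":-1,"maximum":1},"wz":{"type":"number","minimum":-1,"maximum":1}}}},"claw":{"type":"number"},"grip_force":{"type":"number"}},"required":["deltas"]}

```bash
mkdir -p pics; ls; python3 - <<'E'
from plant import r
import cv2,numpy as np
s=r.get_state();print(s)
for n in("side","top","wrist"):
    im=r.snapshot(n);cv2.imwrite(f"pics/{n}0.png",im[:,:,::-1])
    print(n,r.get_calibration(n))
E
```

```text
pics
{'clock': 0.0, 'q': array([ 1.15877221,  0.68995957, -0.19452446,  1.56632983,  0.15728177,
        0.90249345, -0.21512667]), 'qd': array([ 0.00011284,  0.00102188, -0.00177913, -0.00168996,  0.00167361,
        0.00068265, -0.00152158]), 'joint_torque': array([ 8.35579049e-04, -5.27571845e+01, -1.26688544e+00, -1.53428507e+01,
       -5.27012197e-02,  6.43153035e-03,  1.80938632e-04]), 'tool_pos': array([ 0.26934215, -0.56362487,  0.40392904]), 'eef_rot': array([-0.15651747,  0.69021783, -0.68899619,  0.15615978]), 'contact_force': array([-0.31380848,  0.48219554,  0.44058321]), 'moment': array([ 0.00225291,  0.02204527, -0.03559295]), 'opening': 1.0003359387123627}
side {'vertical_fov': 57.52991861538884, 'cx': 282.0740426066234, 'cy': 208.52922087859508, 'R': array([[ 9.56746290e-01, -2.90922601e-01,  7.60066049e-04],
       [-1.42659224e-01, -4.71431780e-01, -8.70287552e-01],
       [ 2.53544638e-01,  8.32535956e-01, -4.92543398e-01]]), 't': array([-0.47502719,  0.23409014,  0.61368919])}
top {'vertical_fov': 57.004368721646806, 'cx': 273.7904440042909, 'cy': 206.67982931554576, 'R': array([[ 0.02171369, -0.9997398 , -0.00698962],
       [-0.98051108, -0.01992958, -0.19545035],
       [ 0.19526019,  0.01109735, -0.98068869]]), 't': array([0.1292798 , 0.57282123, 0.80837173])}
wrist {'vertical_fov': 65.34203608824677, 'cx': 277.8819272018466, 'cy': 212.11183884429423, 'R': array([[ 0.4320123 , -0.90186546, -0.00201824],
       [-0.85386939, -0.40973946,  0.32096828],
       [-0.29029715, -0.13693893, -0.94708779]]), 't': array([-0.62266026, -0.04436696,  0.39188367])}
```

View pics/side0.png

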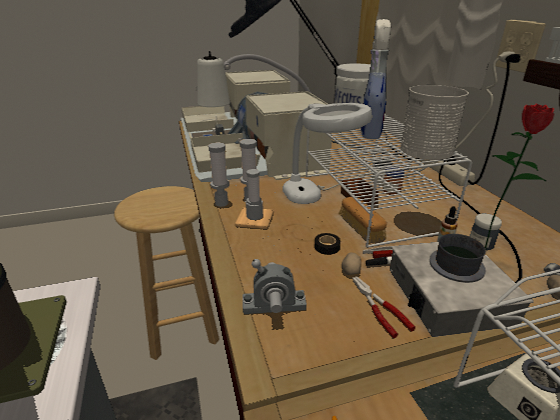

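View pics/top0.png

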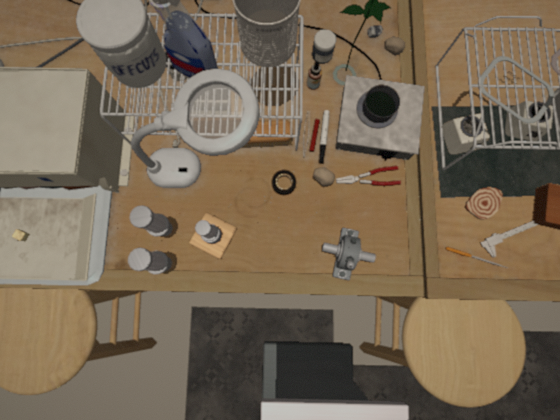

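View pics/wrist0.png

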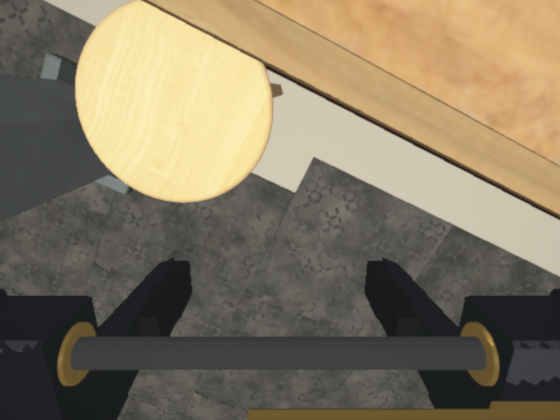

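```bash
cat > h.py <<'E'
import numpy as np
from plant import r
def cal(n):
    c=r.get_calibration(n); f=210/np.tan(np.radians(c["vertical_fov"]/2)); return c["R"],c["t"],f,c["cx"],c["cy"]
def ray(c,p):
    R,t,f,cx,cy=c; d=R.T@np.array([(p[0]-cx)/f,(p[1]-cy)/f,1]); return -R.T@t,d/np.linalg.norm(d)
def onz(c,p,z):
    o,d=ray(c,p); return o+d*(z-o[2])/d[2]
def proj(c,X):
    R,t,f,cx,cy=c; q=R@np.asarray(X)+t; return np.array([cx+f*q[0]/q[2],cy+f*q[1]/q[2]])
def tri(c1,p1,c2,p2):
    o1,d1=ray(c1,p1);o2,d2=ray(c2,p2)
    A=np.stack([d1,-d2],1);s=np.linalg.lstsq(A,o2-o1,rcond=None)[0]
    a=o1+s[0]*d1;b=o2+s[1]*d2; return (a+b)/2,np.linalg.norm(a-b)
E
python3 - <<'E'
import cv2
a=cv2.imread("pics/side0.png");b=cv2.imread("pics/top0.png")
cv2.imwrite("pics/c1.png",cv2.resize(a[130:240,195:295],None,fx=6,fy=5.4,interpolation=cv2.INTER_CUBIC)[:600])
cv2.imwrite("pics/c2.png",cv2.resize(a[245:325,230:320],None,fx=7,fy=7,interpolation=cv2.INTER_CUBIC))
cv2.imwrite("pics/c3.png",cv2.resize(b[195:285,125:245],None,fx=6,fy=6,interpolation=cv2.INTER_CUBIC))
cv2.imwrite("pics/c4.png",cv2.resize(b[220:290,310:390],None,fx=8,fy=8,interpolation=cv2.INTER_CUBIC))
E
```

```text
(no output)
```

View pics/c1.png

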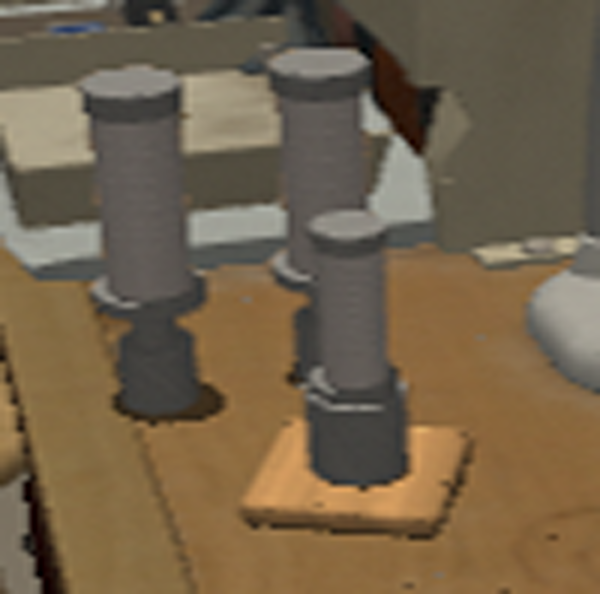

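View pics/c2.png

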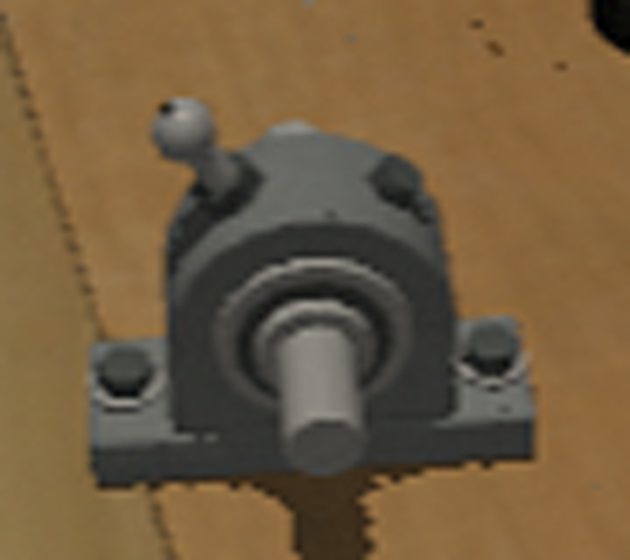

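View pics/c3.png

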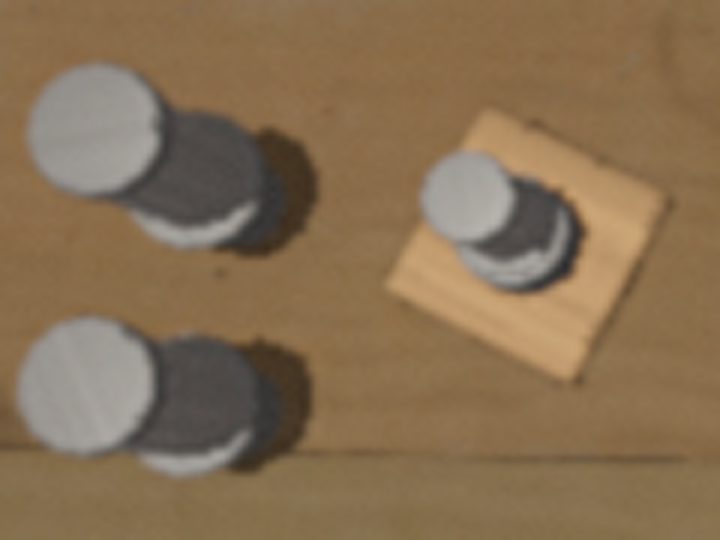

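View pics/c4.png

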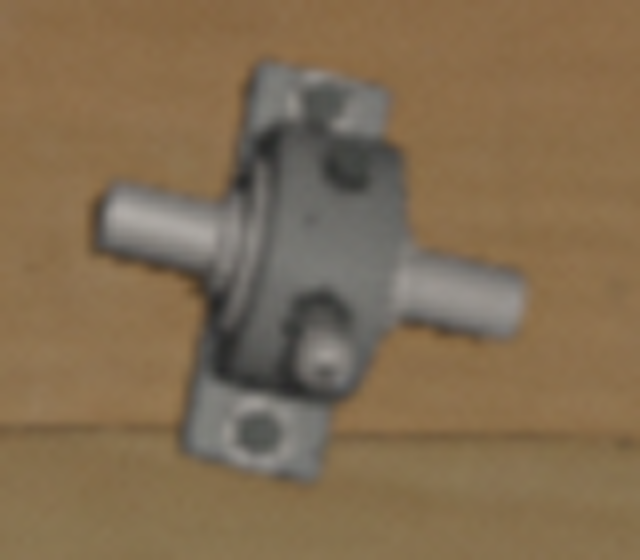

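```bash
python3 - <<'E'
from h import *
T=cal("top");S=cal("side")
u=lambda p,s,o:np.array(p)/np.array(s)+np.array(o)
g=tri(T,u((467,196),6,(125,195)),S,u((347,222),(6,5.4),(195,130)));print("cap",g, onz(T,u((467,196),6,(125,195)),.135))
C=[onz(T,u(p,6,(125,195)),.012) for p in((490,108),(672,200),(575,380),(387,285))];print("stand",np.mean(C,0),[np.linalg.norm(C[i]-C[i-1]) for i in range(4)])
# tube top circle
print("ball",tri(T,u((324,356),8,(310,220)),S,u((184,130),7,(230,245))), onz(T,u((324,356),8,(310,220)),.098))
a=onz(T,u((323,101),8,(310,220)),.022);b=onz(T,u((258,432),8,(310,220)),.022)
print("bolts top",a,b,(a+b)/2,np.degrees(np.arctan2(*(a-b)[1::-1])))
a=onz(S,u((490,345),7,(230,245)),.022);b=onz(S,u((126,368),7,(230,245)),.022)
print("bolts side",a,b,(a+b)/2,np.degrees(np.arctan2(*(a-b)[1::-1])))
a=onz(T,u((105,220),8,(310,220)),.046);b=onz(T,u((518,302),8,(310,220)),.046)
print("shaft",a,b,np.linalg.norm(a-b),(a+b)/2,np.degrees(np.arctan2(*(a-b)[1::-1]))-90)
from scipy.spatial.transform import Rotation as Ro
s=r.get_state();print(Ro.from_quat(s["eef_rot"]).as_matrix())
R,t,*_=cal("wrist");Rt=Ro.from_quat(s["eef_rot"]).as_matrix()
print("cam in tool",Rt.T@(-R.T@t-s["tool_pos"]),(R@Rt))
E
```

```text
cap (array([0.50893325, 0.28219828, 0.13501955]), np.float64(0.0009185324675840806)) [0.5084788  0.28226815 0.135     ]
stand [0.50803547 0.28044526 0.012     ] [np.float64(0.07888643306251072), np.float64(0.08073865763739656), np.float64(0.07817804613217243), np.float64(0.08218210682838073)]
ball (array([ 0.44350046, -0.02023423,  0.09791508]), np.float64(0.00037194363123980404)) [ 0.44331194 -0.02018776  0.098     ]
bolts top [ 0.51979071 -0.03542493  0.022     ] [ 0.42572946 -0.01559598  0.022     ] [ 0.47276009 -0.02551046  0.022     ] -11.904158252646
bolts side [ 0.51993079 -0.03635773  0.022     ] [ 0.42641949 -0.01710288  0.022     ] [ 0.47317514 -0.02673031  0.022     ] -11.635119880951466
shaft [0.48209446 0.03001711 0.046     ] [ 0.46191907 -0.0835899   0.046     ] 0.1153845716221946 [ 0.47200676 -0.02678639  0.046     ] -10.070130713210332
[[-9.02243555e-01 -6.52505764e-04  4.31226323e-01]
 [-4.31226813e-01  1.23539945e-03 -9.02242711e-01]
 [ 5.59818057e-05 -9.99999024e-01 -1.39600918e-03]]
cam in tool [-0.08434533  0.0199576  -0.00136915] [[-8.71858077e-04  6.22179249e-04  9.99999426e-01]
 [ 9.47106766e-01 -3.20917003e-01  1.02541117e-03]
 [ 3.20917457e-01  9.47107116e-01 -3.09476095e-04]]
```

```bash
python3 - <<'E'
from h import *
T=cal("top");S=cal("side")
u=lambda p,s,o:np.array(p)/np.array(s)+np.array(o)
print("A(near)",tri(T,u((88,386),6,(125,195)),S,u((131,82),(6,5.4),(195,130))))
print("B(far)",tri(T,u((97,130),6,(125,195)),S,u((318,63),(6,5.4),(195,130))))
print("lamp base",onz(T,(174,168),.03),"neck top",tri(T,(140,145),S,(297,130)),"ring",tri(T,(217,111),S,(337,117)))
print("neck low",onz(T,(140,145),.15))
E
cat >> h.py <<'E'
from scipy.spatial.transform import Rotation as Ro
def go(pos,X=None,yv=None):
    """deltas from measured to target; X= desired tool x dir, yv= tool y dir"""
    s=r.get_state();R0=Ro.from_quat(s["eef_rot"]);p=s["tool_pos"]
    d=R0.inv().apply(np.array(pos)-p)
    out=d
    print("t",s["clock"],"pos",p.round(4),"op",s["opening"].round(3),"F",s["contact_force"].round(1))
    print("shift shares",d.round(4),"mm dist",(np.linalg.norm(d)*1000).round(1))
    if X is not None:
        yv=np.array(yv)/np.linalg.norm(yv);X=np.array(X,float);X-=yv*(X@yv);X/=np.linalg.norm(X)
        Rg=Ro.from_matrix(np.stack([X,yv,np.cross(X,yv)],1))
        w=(R0.inv()*Rg).as_rotvec(degrees=True);print("turn shares",(w/45).round(4),"deg",np.linalg.norm(w).round(2))
E
python3 -c "
from h import *
go([.508,.2815,.36],[0,-1,0],[0,0,-1])"
```

```text
A(near) (array([0.44178401, 0.39207363, 0.16848428]), np.float64(0.001994960937044016))
B(far) (array([0.5236894 , 0.39680032, 0.16773918]), np.float64(0.0015003767483547676))
lamp base [0.66362413 0.37909392 0.03      ] neck top (array([0.66270229, 0.40646321, 0.18329914]), np.float64(0.0014810261676040486)) ring (array([0.70155026, 0.24472378, 0.26010429]), np.float64(0.0013879350219795567))
neck low [0.67556293 0.41901595 0.15      ]Traceback (most recent call last):
  File "<string>", line 3, in <module>
    go([.508,.2815,.36],[0,-1,0],[0,0,-1])
    ~~^^^^^^^^^^^^^^^^^^^^^^^^^^^^^^^^^^^^
  File "h.py", line 21, in go
    print("t",s["clock"],"pos",p.round(4),"op",s["opening"].round(3),"F",s["contact_force"].round(1))
                                               ^^^^^^^^^^^^^^^^^^
AttributeError: 'float' object has no attribute 'round'
```

```bash
sed -i 's/s\["opening"\].round(3)/round(s["opening"],3)/' h.py
python3 -c "
from h import *
go([.5085,.2818,.40],[.342,-.94,0],[0,0,-1])"
```

```text
t 0.15 pos [ 0.2694 -0.5637  0.4041] op 1.002 F [-0.3  0.  -0.6]
shift shares [-0.5803  0.005  -0.6597] mm dist 878.7
turn shares [ 1.5000e-03 -1.8766e+00 -1.3000e-03] deg 84.45
```

arm_command(deltas=[{"dx":-0.033,"dz":-0.0375,"wy":-0.094},{"dx":-0.066,"dz":-0.075,"wy":-0.188},{"dx":-0.099,"dz":-0.1125,"wy":-0.282},{"dx":-0.132,"dz":-0.15,"wy":-0.376},{"dx":-0.165,"dz":-0.1875,"wy":-0.47}], claw=1)

```text
invalid input at $.deltas[0]: expected keys dx, dy, dz, wx, wy, wz
```

```bash
python3 -c "
from h import *
go([.5085,.2818,.40],[.342,-.94,0],[0,0,-1])
print(r.get_state()['q'].round(3))"
```

```text
t 0.15 pos [ 0.2694 -0.5637  0.4041] op 1.002 F [-0.3  0.  -0.6]
shift shares [-0.5803  0.005  -0.6597] mm dist 878.7
turn shares [ 1.5000e-03 -1.8766e+00 -1.3000e-03] deg 84.45
[ 1.159  0.69  -0.195  1.566  0.157  0.902 -0.215]
```

arm_command(deltas=[{"dx":-0.033,"dy":0,"dz":-0.0375,"wx":0,"wy":-0.094,"wz":0},{"dx":-0.066,"dy":0,"dz":-0.075,"wx":0,"wy":-0.188,"wz":0},{"dx":-0.099,"dy":0,"dz":-0.1125,"wx":0,"wy":-0.282,"wz":0},{"dx":-0.132,"dy":0,"dz":-0.15,"wx":0,"wy":-0.376,"wz":0},{"dx":-0.165,"dy":0,"dz":-0.1875,"wx":0,"wy":-0.47,"wz":0}], claw=1)

```text
clock: 0.65
tool_pos: [0.3377, -0.3217, 0.4047]
eef_rot: [0.281, -0.649, 0.649, -0.281]
contact_force: [0.8, 0.2, -1.0]
opening: 0.999
```

```bash
python3 -c "
from h import *
go([.5085,.2818,.40],[.342,-.94,0],[0,0,-1])
print(r.get_state()['q'].round(3))"
```

```text
t 0.65 pos [ 0.3377 -0.3217  0.4047] op 0.999 F [ 0.8  0.2 -1. ]
shift shares [-0.5571  0.0048 -0.2881] mm dist 627.2
turn shares [-4.0000e-04 -1.4032e+00 -1.0000e-04] deg 63.15
[ 0.857  0.496 -0.293  2.024  0.228  0.652 -0.338]
```

arm_command(deltas=[{"dx":-0.044,"dy":0,"dz":-0.023,"wx":0,"wy":-0.11,"wz":0},{"dx":-0.088,"dy":0,"dz":-0.046,"wx":0,"wy":-0.22,"wz":0},{"dx":-0.132,"dy":0,"dz":-0.069,"wx":0,"wy":-0.33,"wz":0},{"dx":-0.176,"dy":0,"dz":-0.092,"wx":0,"wy":-0.44,"wz":0},{"dx":-0.22,"dy":0,"dz":-0.115,"wx":0,"wy":-0.55,"wz":0}])

```text
clock: 1.15
tool_pos: [0.4049, -0.0828, 0.4048]
eef_rot: [0.414, -0.573, 0.574, -0.414]
contact_force: [0.7, 0.5, -0.1]
opening: 0.996
```

```bash
python3 -c "
from h import *
go([.5085,.2818,.40],[.342,-.94,0],[0,0,-1])
print(r.get_state()['q'].round(3))"
```

```text
t 1.15 pos [ 0.4049 -0.0828  0.4048] op 0.996 F [ 0.7  0.5 -0.1]
shift shares [-0.3787  0.0048 -0.0166] mm dist 379.1
turn shares [-5.000e-04 -8.526e-01  3.000e-04] deg 38.37
[ 0.364  0.443 -0.396  2.16   0.302  0.589 -0.572]
```

arm_command(deltas=[{"dx":-0.048,"dy":0,"dz":-0.002,"wx":0,"wy":-0.11,"wz":0},{"dx":-0.096,"dy":0,"dz":-0.004,"wx":0,"wy":-0.22,"wz":0},{"dx":-0.144,"dy":0,"dz":-0.006,"wx":0,"wy":-0.33,"wz":0},{"dx":-0.192,"dy":0,"dz":-0.008,"wx":0,"wy":-0.44,"wz":0},{"dx":-0.24,"dy":0,"dz":-0.01,"wx":0,"wy":-0.55,"wz":0}])

```text
clock: 1.65
tool_pos: [0.4718, 0.148, 0.4046]
eef_rot: [0.527, -0.471, 0.471, -0.527]
contact_force: [0.8, -0.3, 0.4]
opening: 1.0
```

```bash
python3 -c "
from h import *
go([.5085,.2818,.40],[.342,-.94,0],[0,0,-1])
print(r.get_state()['q'].round(3))"
```

```text
t 1.65 pos [0.4718 0.148  0.4046] op 1.0 F [ 0.8 -0.3  0.4]
shift shares [-0.1289  0.0046  0.0514] mm dist 138.8
turn shares [ 2.00e-04 -3.02e-01  6.00e-04] deg 13.59
[-0.082  0.553 -0.492  1.942  0.378  0.739 -0.683]
```

arm_command(deltas=[{"dx":-0.043,"dy":0.001,"dz":0.017,"wx":0,"wy":-0.1,"wz":0},{"dx":-0.086,"dy":0.003,"dz":0.034,"wx":0,"wy":-0.2,"wz":0},{"dx":-0.129,"dy":0.005,"dz":0.0515,"wx":0,"wy":-0.302,"wz":0},{"dx":-0.129,"dy":0.005,"dz":0.0515,"wx":0,"wy":-0.302,"wz":0},{"dx":-0.129,"dy":0.005,"dz":0.0515,"wx":0,"wy":-0.302,"wz":0}])

```text
clock: 2.15
tool_pos: [0.5086, 0.2806, 0.399]
eef_rot: [0.579, -0.407, 0.406, -0.578]
contact_force: [-0.2, -0.7, -0.7]
opening: 1.006
```

```bash
python3 -c "
from h import *
import cv2
go([.5085,.2818,.40],[.342,-.94,0],[0,0,-1])
print(r.get_state()['q'].round(3))
C=cal('wrist')
cv2.imwrite('pics/w1.png',r.snapshot('wrist')[:,:,::-1])
for z in (.135,.053):print(proj(C,[.5085,.2818,z]))
"
```

```text
t 2.15 pos [0.5086 0.2806 0.399 ] op 1.006 F [-0.2 -0.7 -0.7]
shift shares [-0.0012 -0.001   0.0003] mm dist 1.6
turn shares [ 0.0016 -0.003   0.0001] deg 0.15
[-0.274  0.677 -0.536  1.698  0.425  0.886 -0.64 ]
[278.07344384 213.89175716]
[278.12676937 187.8582862 ]
```

View pics/w1.png

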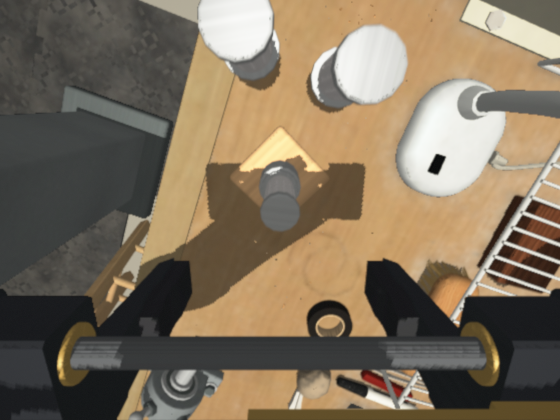

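```bash
python3 - <<'E'
from h import *
import cv2
b=cv2.imread("pics/w1.png");cv2.imwrite("pics/w1c.png",cv2.resize(b[140:250,220:340],None,fx=5,fy=5,interpolation=cv2.INTER_CUBIC))
C=cal("wrist")
for p in((279.5,211),(280,212),(280.5,213)):print(onz(C,p,.135))
E
```

```text
[0.50895848 0.28255429 0.135     ]
[0.50961093 0.28190708 0.135     ]
[0.51026473 0.28125853 0.135     ]
```

View pics/w1c.png

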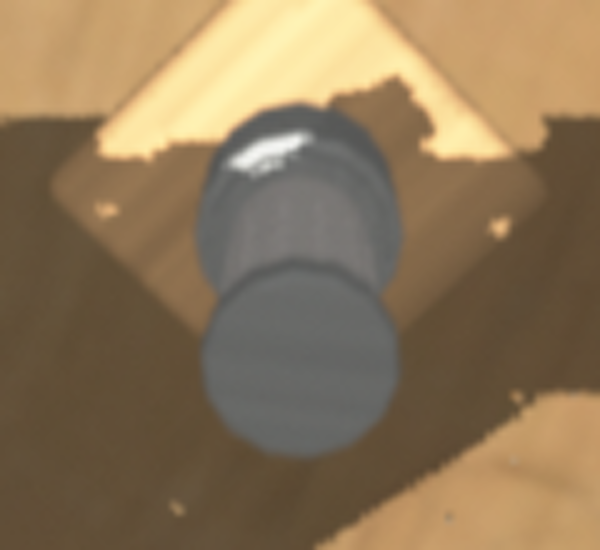

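```bash
python3 -c "
from h import *
go([.5092,.2819,.25],[.342,-.94,0],[0,0,-1])"
```

```text
t 2.2 pos [0.5088 0.2791 0.3991] op 1.0 F [-0.2  0.4 -1. ]
shift shares [-0.0027  0.1491  0.0016] mm dist 149.1
turn shares [ 0.0021 -0.0056  0.0019] deg 0.28
```

arm_command(deltas=[{"dx":-0.001,"dy":0.035,"dz":0,"wx":0,"wy":0,"wz":0},{"dx":-0.002,"dy":0.07,"dz":0.001,"wx":0,"wy":0,"wz":0},{"dx":-0.002,"dy":0.1,"dz":0.001,"wx":0,"wy":0,"wz":0},{"dx":-0.002,"dy":0.1,"dz":0.001,"wx":0,"wy":0,"wz":0},{"dx":-0.002,"dy":0.1,"dz":0.001,"wx":0,"wy":0,"wz":0}])

```text
clock: 2.7
tool_pos: [0.5095, 0.2808, 0.3002]
eef_rot: [0.579, -0.407, 0.407, -0.578]
contact_force: [0.1, 0.6, 0.4]
opening: 1.0
```

```bash
python3 -c "
from h import *
import cv2
go([.5092,.2819,.25],[.342,-.94,0],[0,0,-1])
im=r.snapshot('wrist')[:,:,::-1]
cv2.imwrite('pics/w2.png',im);C=cal('wrist')
go([.5092,.2819,.25],[.342,-.94,0],[0,0,-1])
print(proj(C,[.5092,.2819,.135]))"
```

```text
t 2.7 pos [0.5095 0.2808 0.3002] op 1.0 F [0.1 0.6 0.4]
shift shares [-0.0011  0.0502  0.0001] mm dist 50.2
turn shares [ 0.0009 -0.007   0.0014] deg 0.32
t 2.75 pos [0.5097 0.2815 0.3011] op 0.997 F [-0.1 -0.4  0.6]
shift shares [-0.0006  0.0511 -0.0004] mm dist 51.1
turn shares [-0.0021 -0.0065  0.0001] deg 0.31
[275.66245205 278.12930951]
```

View pics/w2.png

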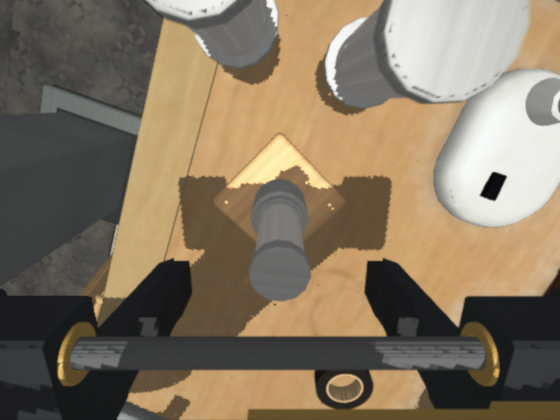

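arm_command(deltas=[{"dx":-0.0015,"dy":0.025,"dz":0,"wx":0,"wy":-0.006,"wz":0},{"dx":-0.0015,"dy":0.051,"dz":0,"wx":0,"wy":-0.006,"wz":0},{"dx":-0.0015,"dy":0.051,"dz":0,"wx":0,"wy":-0.006,"wz":0},{"dx":-0.0015,"dy":0.051,"dz":0,"wx":0,"wy":-0.006,"wz":0},{"dx":-0.0015,"dy":0.051,"dz":0,"wx":0,"wy":-0.006,"wz":0}])

```text
clock: 3.25
tool_pos: [0.5094, 0.2839, 0.2507]
eef_rot: [-0.578, 0.405, -0.406, 0.58]
contact_force: [-0.5, -0.2, 1.0]
opening: 1.0
```

arm_command(deltas=[{"dx":0,"dy":0,"dz":0,"wx":0,"wy":0,"wz":0},{"dx":0,"dy":0,"dz":0,"wx":0,"wy":0,"wz":0},{"dx":0,"dy":0,"dz":0,"wx":0,"wy":0,"wz":0},{"dx":0,"dy":0,"dz":0,"wx":0,"wy":0,"wz":0},{"dx":0,"dy":0,"dz":0,"wx":0,"wy":0,"wz":0}], claw=-1, grip_force=45)

```text
clock: 3.75
tool_pos: [0.5087, 0.2835, 0.2487]
eef_rot: [0.579, -0.405, 0.405, -0.579]
contact_force: [0.4, 0.7, -0.2]
opening: 0.568
```

arm_command(deltas=[{"dx":0,"dy":0,"dz":0,"wx":0,"wy":0,"wz":0},{"dx":0,"dy":0,"dz":0,"wx":0,"wy":0,"wz":0},{"dx":0,"dy":0,"dz":0,"wx":0,"wy":0,"wz":0},{"dx":0,"dy":0,"dz":0,"wx":0,"wy":0,"wz":0},{"dx":0,"dy":0,"dz":0,"wx":0,"wy":0,"wz":0}], grip_force=60)

```text
clock: 4.25
tool_pos: [0.5089, 0.2836, 0.2487]
eef_rot: [-0.579, 0.405, -0.405, 0.58]
contact_force: [0.9, 0.5, -0.3]
opening: 0.318
```

```bash
python3 -c "
from h import *
import cv2
go([.5092,.2819,.25],[.342,-.94,0],[0,0,-1])
cv2.imwrite('pics/w3.png',r.snapshot('wrist')[:,:,::-1])
cv2.imwrite('pics/s3.png',r.snapshot('side')[:,:,::-1])
"
```

```text
t 4.25 pos [0.5089 0.2836 0.2487] op 0.318 F [ 0.9  0.5 -0.3]
shift shares [ 0.0017 -0.0013 -0.0003] mm dist 2.2
turn shares [-0.0006  0.0013 -0.0001] deg 0.06
```

View pics/w3.png

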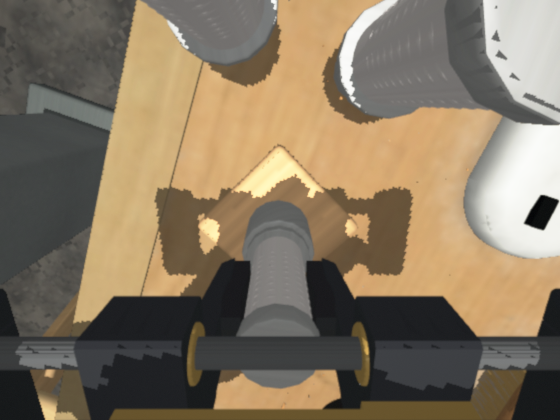

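View pics/s3.png

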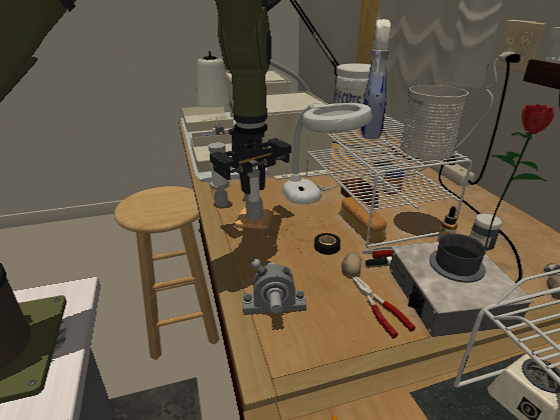

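arm_command(deltas=[{"dx":0,"dy":-0.01,"dz":0,"wx":0,"wy":0,"wz":0},{"dx":0,"dy":-0.035,"dz":0,"wx":0,"wy":0,"wz":0},{"dx":0,"dy":-0.065,"dz":0,"wx":0,"wy":0,"wz":0},{"dx":0,"dy":-0.095,"dz":0,"wx":0,"wy":0,"wz":0},{"dx":0,"dy":-0.12,"dz":0,"wx":0,"wy":0,"wz":0}])

```text
clock: 4.85
tool_pos: [0.5082, 0.2833, 0.3704]
eef_rot: [0.58, -0.405, 0.405, -0.579]
contact_force: [-0.5, 0.1, -3.2]
opening: 0.316
```

```bash
python3 -c "
from h import *
# pre-pose: 60mm back from contact
yaw=np.radians(-11.3);n=np.array([-.5*np.cos(yaw),-.5*np.sin(yaw),np.sqrt(.75)]);print(n)
ball=np.array([.4434,-.0202,.098])
# jaw radial choice: tool x candidates
for a in(-100,-80,-120):
  go(ball+n*(.224+.06),[np.cos(np.radians(a)),np.sin(np.radians(a)),0],-n)
print(ball+n*.284, r.get_state()['q'].round(3))
"
```

```text
[-0.49030733  0.09797307  0.8660254 ]
t 4.85 pos [0.5082 0.2833 0.3704] op 0.316 F [-0.5  0.1 -3.2]
shift shares [ 0.1889  0.0267 -0.2862] mm dist 344.0
turn shares [ 0.648   0.6566 -0.1884] deg 42.37
t 4.85 pos [0.5082 0.2833 0.3704] op 0.316 F [-0.5  0.1 -3.2]
shift shares [ 0.1889  0.0267 -0.2862] mm dist 344.0
turn shares [ 0.606   0.2761 -0.2822] deg 32.55
t 4.85 pos [0.5082 0.2833 0.3704] op 0.316 F [-0.5  0.1 -3.2]
shift shares [ 0.1889  0.0267 -0.2862] mm dist 344.0
turn shares [ 0.6806  1.0354 -0.0893] deg 55.9
[0.30415272 0.00762435 0.34395121] [-0.289  0.713 -0.52   1.725  0.458  0.827 -0.669]
```

arm_command(deltas=[{"dx":0.014,"dy":0.002,"dz":-0.021,"wx":0.06,"wy":0.06,"wz":-0.017},{"dx":0.038,"dy":0.005,"dz":-0.057,"wx":0.15,"wy":0.153,"wz":-0.044},{"dx":0.062,"dy":0.009,"dz":-0.093,"wx":0.25,"wy":0.255,"wz":-0.073},{"dx":0.086,"dy":0.012,"dz":-0.13,"wx":0.35,"wy":0.355,"wz":-0.102},{"dx":0.11,"dy":0.015,"dz":-0.167,"wx":0.45,"wy":0.457,"wz":-0.131}])

```text
clock: 5.35
tool_pos: [0.415, 0.1506, 0.3557]
eef_rot: [0.453, -0.392, 0.568, -0.565]
contact_force: [-0.2, 0.1, -3.9]
opening: 0.31
```

```bash
cat > pre.py <<'E'
from h import *
import sys
yaw=np.radians(-11.3);n=np.array([-.5*np.cos(yaw),-.5*np.sin(yaw),np.sqrt(.75)])
ball=np.array([.4434,-.0202,.098]);X=[np.sin(yaw),-np.cos(yaw),0]
if __name__=="__main__":
    go(ball+n*(.224+float(sys.argv[1])),X,-n);print(r.get_state()['q'].round(3))
E
python3 pre.py .06
```

```text
t 5.35 pos [0.415  0.1506 0.3557] op 0.31 F [-0.2  0.1 -3.9]
shift shares [ 0.1363 -0.0127 -0.1188] mm dist 181.3
turn shares [ 0.2891  0.3232 -0.0404] deg 19.6
[-5.210e-01  5.280e-01 -1.000e-03  2.272e+00  1.036e+00  2.230e-01
 -1.467e+00]
```

```bash
cat > kin.py <<'E'
import numpy as np
from scipy.spatial.transform import Rotation as Ro
from scipy.optimize import least_squares
D=[([1.15877221,0.68995957,-0.19452446,1.56632983,0.15728177,0.90249345,-0.21512667],[0.26934215,-0.56362487,0.40392904],[-0.15651747,0.69021783,-0.68899619,0.15615978]),
([.857,.496,-.293,2.024,.228,.652,-.338],[.3377,-.3217,.4047],[0.281,-0.649,0.649,-0.281]),
([.364,.443,-.396,2.16,.302,.589,-.572],[.4049,-.0828,.4048],[0.414,-0.573,0.574,-0.414]),
([-.082,.553,-.492,1.942,.378,.739,-.683],[.4718,.148,.4046],[0.527,-0.471,0.471,-0.527]),
([-.274,.677,-.536,1.698,.425,.886,-.64],[.5086,.2806,.399],[0.579,-0.407,0.406,-0.578]),
([-.289,.713,-.52,1.725,.458,.827,-.669],[.5082,.2833,.3704],[0.58,-0.405,0.405,-0.579]),
([-.521,.528,-.001,2.272,1.036,.223,-1.467],[.415,.1506,.3557],[0.453,-0.392,0.568,-0.565])]
def fk(q,p,s):
    Z=lambda a:Ro.from_euler('z',a);Y=lambda a:Ro.from_euler('y',a)
    T=Ro.identity();x=np.array([0,0,p[0]])
    T=T*Z(s[0]*q[0]+p[8])*Y(q[1]);x=x+T.apply([p[5],0,p[1]])
    T=T*Z(s[1]*q[2])*Y(q[3]);x=x+T.apply([p[6],0,p[2]])
    T=T*Z(s[2]*q[4])*Y(q[5]);x=x+T.apply([p[7],0,p[3]])
    T=T*Z(s[3]*q[6]+p[4])
    # final z -> tool y ; final x-> tool x
    m=T.as_matrix();return x,np.stack([m[:,0],m[:,2],-m[:,1]],1)
def err(p,s):
    e=[]
    for q,x,r in D:
        a,R=fk(q,p,s);e+=list((a-x)*5);e+=list((R-Ro.from_quat(r).as_matrix()).ravel())
    return np.array(e)
def fit():
    import itertools;b=None
    for s in itertools.product([1,-1],repeat=4):
      for o in(0,1.57,3.14,-1.57):
        f=least_squares(err,[.36,.42,.4,.13,o,0,0,0,0],args=(s,))
        if b is None or f.cost<b[0]:b=(f.cost,f.x,s)
    return b
if __name__=="__main__":
    b=fit();print(b[0],b[1].round(4).tolist(),b[2]);print(np.abs(err(b[1],b[2])).reshape(7,12).max(1).round(4))
E
python3 kin.py
```

```text
0.0021578336388858705 [0.4084, 0.5462, 0.3622, 0.1657, 4.6416, 0.0392, 0.0203, 0.0189, -0.0712] (-1, -1, -1, -1)
[0.0278 0.0231 0.0237 0.0078 0.0119 0.0172 0.0199]
```

```bash
cat > kin2.py <<'E'
from kin import *
s=(-1,-1,-1,-1)
def fk2(q,p):
    Z=lambda a:Ro.from_euler('z',a);Y=lambda a:Ro.from_euler('y',a)
    o=p[0:7];q=np.array([-1,1,-1,1,-1,1,-1])*q+o
    x=np.array([0,0,p[7]]);T=Z(q[0]);x=x+T.apply(p[8:10].tolist()+[0]);T=T*Y(q[1])
    x=x+T.apply([p[10],p[11],p[12]]);T=T*Z(q[2])*Y(q[3]);x=x+T.apply([p[13],p[14],p[15]])
    T=T*Z(q[4])*Y(q[5]);x=x+T.apply([p[16],p[17],p[18]]);T=T*Z(q[6])
    m=T.as_matrix();return x,np.stack([m[:,0],m[:,2],-m[:,1]],1)
def err2(p):
    e=[]
    for q,x,r in D:
        a,R=fk2(np.array(q),p);e+=list((a-x)*5);e+=list((R-Ro.from_quat(r).as_matrix()).ravel())
    return np.concatenate([e,.003*p[0:6],.003*np.array([p[8],p[9],p[10],p[11],p[13],p[14],p[16],p[17]])*10])
p0=np.zeros(19);p0[6]=4.64;p0[7]=.41;p0[12]=.546;p0[15]=.362;p0[18]=.166
f=least_squares(err2,p0);P=f.x
if __name__=="__main__":
    print(f.cost,P.round(3).tolist());print(np.abs(err2(P)[:84]).reshape(7,12).max(1).round(4))
    from pre import *
    lo=np.array([-3.01,-.46,-1.47,.13,-1,.04,-2.66]);hi=np.array([3.01,2.08,1.51,2.56,4.14,2.09,2.66])
    rng=np.random.default_rng(0)
    for back in(.06,.03,0,-.012):
      for half in(1,-1):
        R=np.stack([np.array(X)*half,-n,np.cross(np.array(X)*half,-n)],1);t=ball+n*(.224+back)
        sol=[]
        for k in range(40):
            q0=rng.uniform(lo,hi) if k else np.array(D[-1][0])
            g=least_squares(lambda q:np.concatenate([(fk2(q,P)[0]-t)*5,(fk2(q,P)[1]-R).ravel(),1e-4*(q-D[-1][0])]),q0,bounds=(lo,hi))
            if g.cost<1e-5: sol.append((np.linalg.norm(g.x-D[-1][0]),g.x))
        sol.sort(key=lambda a:a[0]);print(back,half,len(sol),[a[1].round(2).tolist() for a in sol[:2]])
E
python3 kin2.py
```

```text
1.2741301481773359e-05 [0.001, 0.002, -0.0, -0.003, -0.001, 0.001, 4.714, 0.344, -0.001, -0.01, -0.001, -0.01, 0.565, -0.0, -0.027, 0.344, -0.0, -0.0, 0.159]
[0.0004 0.0004 0.0013 0.0012 0.0007 0.0012 0.0003]
0.06 1 0 []
0.06 -1 0 []
0.03 1 0 []
0.03 -1 0 []
0 1 0 []
0 -1 0 []
-0.012 1 0 []
-0.012 -1 0 []
```

```bash
cat > ik.py <<'E'
from kin2 import *
from pre import ball,n,X
lo=np.array([-3.01,-.46,-1.47,.13,-1,.04,-2.66]);hi=np.array([3.01,2.08,1.51,2.56,4.14,2.09,2.66])
h=np.array([n[0],n[1],0])/np.hypot(n[0],n[1]) # bearing -x
zz=np.array([0,0,1.])
def frame(back,x):
    y=-back;z=np.cross(x,y);return np.stack([x,y,z],1)
def ik(t,R,ref,k=25,seed=0):
    rng=np.random.default_rng(seed);sol=[]
    for i in range(k):
        q0=rng.uniform(lo,hi) if i else np.clip(ref,lo+.01,hi-.01)
        g=least_squares(lambda q:np.concatenate([(fk2(q,P)[0]-t)*5,(fk2(q,P)[1]-R).ravel(),1e-4*(q-ref)]),q0,bounds=(lo,hi))
        if np.linalg.norm(g.fun[:12])<3e-3: sol.append((np.linalg.norm(g.x-ref),g.x))
    sol.sort(key=lambda a:a[0]);return sol
def nip(phi,back,sg):  # phi deg lean of hand to robot; sg=+1 tool x toward bearing -x
    a=np.radians(phi);b=np.sin(a)*h+np.cos(a)*zz;x=sg*(np.cos(a)*h-np.sin(a)*zz)
    return ball+n*(.077+back)+b*.147,frame(b,x)
def pick(delta,lam,sg,z=.103,g=(.509,.283)):
    a=np.radians(delta);l=np.array([np.cos(np.radians(lam)),np.sin(np.radians(lam)),0])
    b=np.sin(a)*l+np.cos(a)*zz;x=-sg*(np.cos(a)*l-np.sin(a)*zz)
    return np.array([*g,z])+b*.147,frame(b,x)
if __name__=="__main__":
    ref=np.array(D[5][0])
    for phi in(15,10,5,0):
      for sg in(1,-1):
        for back in(.05,0,-.012):
            s=ik(*nip(phi,back,sg),ref,12);print("nip",phi,sg,back,len(s),[a[1].round(2).tolist() for a in s[:2]])
    for d in(20,25,30):
      for sg in(1,-1):
        for lam in(-70,):
            s=ik(*pick(d,lam,sg),ref,12);print("pick",d,sg,lam,len(s),[a[1].round(2).tolist() for a in s[:2]])
E
python3 ik.py
```

```text
nip 15 1 0.05 3 [[-0.19, 0.48, 0.03, 2.55, 2.58, 0.15, 1.77], [-0.19, 0.48, 0.03, 2.55, 2.58, 0.15, 1.77]]
nip 15 1 0 3 [[-0.08, 0.61, -0.12, 2.53, 2.55, 0.29, 1.8], [-0.08, 0.61, -0.12, 2.53, 2.55, 0.29, 1.8]]
nip 15 1 -0.012 4 [[-0.06, 0.65, -0.13, 2.52, 2.56, 0.31, 1.8], [-0.06, 0.65, -0.13, 2.52, 2.56, 0.31, 1.8]]
nip 15 -1 0.05 8 [[0.34, 0.55, -0.81, 2.52, 1.62, 0.53, -0.54], [0.34, 0.55, -0.81, 2.52, 1.62, 0.53, -0.54]]
nip 15 -1 0 8 [[0.39, 0.73, -0.91, 2.5, 1.75, 0.69, -0.64], [0.39, 0.73, -0.91, 2.5, 1.75, 0.69, -0.64]]
nip 15 -1 -0.012 8 [[0.39, 0.77, -0.91, 2.49, 1.78, 0.72, -0.65], [0.39, 0.77, -0.91, 2.49, 1.78, 0.72, -0.65]]
nip 10 1 0.05 8 [[-0.27, 0.48, 0.18, 2.47, -0.9, 0.04, -0.98], [-0.27, 0.48, 0.18, 2.47, -0.9, 0.04, -0.98]]
nip 10 1 0 4 [[-0.14, 0.61, 0.03, 2.45, 2.69, 0.09, 1.7], [-0.14, 0.61, 0.03, 2.45, 2.69, 0.09, 1.7]]
nip 10 1 -0.012 4 [[-0.12, 0.63, 0.01, 2.44, 2.68, 0.11, 1.72], [-0.12, 0.63, 0.01, 2.44, 2.68, 0.11, 1.72]]
nip 10 -1 0.05 7 [[0.22, 0.5, -0.55, 2.45, 1.32, 0.34, -0.16], [0.22, 0.5, -0.55, 2.45, 1.32, 0.34, -0.16]]
nip 10 -1 0 8 [[0.32, 0.6
[... 1442 characters left out ...]
 -0.67, 2.27, 1.01, 0.5, 0.23]]
pick 20 1 -70 10 [[-0.42, 0.88, 0.03, 1.85, -0.79, 0.53, -2.49], [-0.42, 0.88, 0.03, 1.85, -0.79, 0.53, -2.49]]
pick 20 -1 -70 7 [[-0.02, 0.97, -0.69, 1.83, 0.46, 0.48, -0.51], [-0.02, 0.97, -0.69, 1.83, 0.46, 0.48, -0.51]]
pick 25 1 -70 10 [[-0.33, 0.89, -0.06, 1.84, -0.82, 0.55, -2.42], [-0.33, 0.89, -0.06, 1.84, -0.82, 0.55, -2.42]]
pick 25 -1 -70 7 [[0.06, 1.01, -0.77, 1.82, 0.44, 0.48, -0.45], [0.06, 1.01, -0.77, 1.82, 0.44, 0.48, -0.45]]
pick 30 1 -70 9 [[-0.25, 0.92, -0.13, 1.84, -0.85, 0.57, -2.36], [-0.25, 0.92, -0.13, 1.84, -0.85, 0.57, -2.36]]
pick 30 -1 -70 7 [[0.14, 1.06, -0.85, 1.82, 0.43, 0.48, -0.4], [0.14, 1.06, -0.85, 1.82, 0.43, 0.48, -0.4]]
```

```bash
python3 -c "
from h import *
go([.5085,.2834,.3704],[.342,-.94,0],[0,0,-1])"
```

```text
t 5.35 pos [0.415  0.1506 0.3557] op 0.31 F [-0.2  0.1 -3.9]
shift shares [-0.1268  0.0054  0.1025] mm dist 163.1
turn shares [-0.3483 -0.3672  0.144 ] deg 23.68
```

arm_command(deltas=[{"dx":-0.03,"dy":0.001,"dz":0.025,"wx":-0.09,"wy":-0.09,"wz":0.036},{"dx":-0.06,"dy":0.003,"dz":0.05,"wx":-0.17,"wy":-0.18,"wz":0.072},{"dx":-0.095,"dy":0.004,"dz":0.077,"wx":-0.26,"wy":-0.275,"wz":0.108},{"dx":-0.127,"dy":0.005,"dz":0.1025,"wx":-0.348,"wy":-0.367,"wz":0.144},{"dx":-0.127,"dy":0.005,"dz":0.1025,"wx":-0.348,"wy":-0.367,"wz":0.144}])

```text
clock: 5.85
tool_pos: [0.5135, 0.2933, 0.3727]
eef_rot: [-0.575, 0.406, -0.4, 0.587]
contact_force: [-0.4, -0.3, -4.9]
opening: 0.31
```

```bash
python3 -c "
from h import *
go([.5085,.2834,.3704],[.342,-.94,0],[0,0,-1])"
```

```text
t 5.85 pos [0.5135 0.2933 0.3727] op 0.31 F [-0.4 -0.3 -4.9]
shift shares [ 0.0075  0.0021 -0.0082] mm dist 11.3
turn shares [-0.0112  0.0105 -0.0215] deg 1.19
```

arm_command(deltas=[{"dx":0.0075,"dy":0.002,"dz":-0.008,"wx":-0.011,"wy":0.0105,"wz":-0.0215},{"dx":0.0075,"dy":0.002,"dz":-0.008,"wx":-0.011,"wy":0.0105,"wz":-0.0215},{"dx":0.0075,"dy":0.002,"dz":-0.008,"wx":-0.011,"wy":0.0105,"wz":-0.0215},{"dx":0.0075,"dy":0.002,"dz":-0.008,"wx":-0.011,"wy":0.0105,"wz":-0.0215},{"dx":0.0075,"dy":0.002,"dz":-0.008,"wx":-0.011,"wy":0.0105,"wz":-0.0215}])

```text
clock: 6.35
tool_pos: [0.5056, 0.2792, 0.3699]
eef_rot: [0.582, -0.404, 0.408, -0.576]
contact_force: [-0.2, 0.1, -3.1]
opening: 0.313
```

```bash
python3 -c "
from h import *
import cv2
go([.5088,.2834,.2495],[.342,-.94,0],[0,0,-1])
for n in('side','top'): cv2.imwrite('pics/%s4.png'%n,r.snapshot(n)[:,:,::-1])
go([.5088,.2834,.2495],[.342,-.94,0],[0,0,-1])
a=cv2.imread('pics/side4.png')[120:240,190:310];b=cv2.imread('pics/top4.png')[170:270,150:270]
cv2.imwrite('pics/c5.png',np.hstack([cv2.resize(a,(400,400),interpolation=2),cv2.resize(b,(400,400),interpolation=2)]))
"
```

```text
t 6.35 pos [0.5056 0.2792 0.3699] op 0.313 F [-0.2  0.1 -3.1]
shift shares [-0.004   0.1203  0.005 ] mm dist 120.5
turn shares [ 0.0049 -0.0006  0.0118] deg 0.58
t 6.45 pos [0.5057 0.2793 0.3698] op 0.313 F [ 0.3  0.  -3.3]
shift shares [-0.0039  0.1202  0.0048] mm dist 120.4
turn shares [ 0.0049 -0.0007  0.0115] deg 0.56
```

View pics/c5.png

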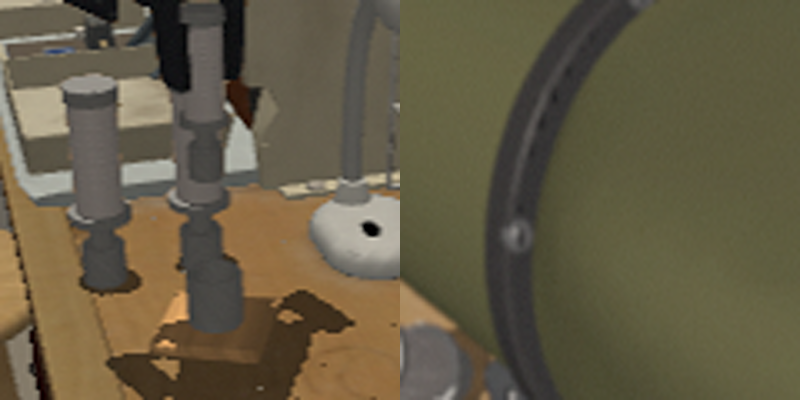

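arm_command(deltas=[{"dx":-0.004,"dy":0.01,"dz":0.005,"wx":0.005,"wy":0,"wz":0.0115},{"dx":-0.004,"dy":0.035,"dz":0.005,"wx":0.005,"wy":0,"wz":0.0115},{"dx":-0.004,"dy":0.055,"dz":0.005,"wx":0.005,"wy":0,"wz":0.0115},{"dx":-0.004,"dy":0.06,"dz":0.005,"wx":0.005,"wy":0,"wz":0.0115},{"dx":-0.004,"dy":0.06,"dz":0.005,"wx":0.005,"wy":0,"wz":0.0115}])

```text
clock: 6.95
tool_pos: [0.509, 0.2843, 0.3085]
eef_rot: [0.58, -0.406, 0.405, -0.579]
contact_force: [0.4, -0.7, -3.0]
opening: 0.31
```

```bash
python3 -c "
from h import *
go([.5088,.2834,.2495],[.342,-.94,0],[0,0,-1])"
```

```text
t 6.95 pos [0.509  0.2843 0.3085] op 0.31 F [ 0.4 -0.7 -3. ]
shift shares [ 0.0008  0.059  -0.0004] mm dist 59.0
turn shares [ 0.0025 -0.0006 -0.0002] deg 0.12
```

arm_command(deltas=[{"dx":0.0008,"dy":0.012,"dz":-0.0004,"wx":0.002,"wy":0,"wz":0},{"dx":0.0008,"dy":0.024,"dz":-0.0004,"wx":0.002,"wy":0,"wz":0},{"dx":0.0008,"dy":0.038,"dz":-0.0004,"wx":0.002,"wy":0,"wz":0},{"dx":0.0008,"dy":0.05,"dz":-0.0004,"wx":0.002,"wy":0,"wz":0},{"dx":0.0008,"dy":0.0585,"dz":-0.0004,"wx":0.002,"wy":0,"wz":0}])

```text
clock: 7.45
tool_pos: [0.5087, 0.2831, 0.2495]
eef_rot: [0.579, -0.406, 0.406, -0.579]
contact_force: [0.5, -0.1, -3.7]
opening: 0.315
```

arm_command(deltas=[{"dx":0,"dy":0,"dz":0,"wx":0,"wy":0,"wz":0},{"dx":0,"dy":0,"dz":0,"wx":0,"wy":0,"wz":0},{"dx":0,"dy":0,"dz":0,"wx":0,"wy":0,"wz":0},{"dx":0,"dy":0,"dz":0,"wx":0,"wy":0,"wz":0},{"dx":0,"dy":0,"dz":0,"wx":0,"wy":0,"wz":0}])

```text
clock: 7.95
tool_pos: [0.5091, 0.2833, 0.2514]
eef_rot: [-0.578, 0.406, -0.406, 0.58]
contact_force: [0.6, -0.8, -2.9]
opening: 0.315
```

```bash
python3 -c "
from h import *
import cv2
go([.5088,.2834,.2487],[.342,-.94,0],[0,0,-1])
cv2.imwrite('pics/w5.png',r.snapshot('wrist')[:,:,::-1])
"
```

```text
t 7.95 pos [0.5091 0.2833 0.2514] op 0.315 F [ 0.6 -0.8 -2.9]
shift shares [-0.0002  0.0027 -0.0002] mm dist 2.7
turn shares [-0.0024 -0.001  -0.0003] deg 0.12
```

View pics/w5.png

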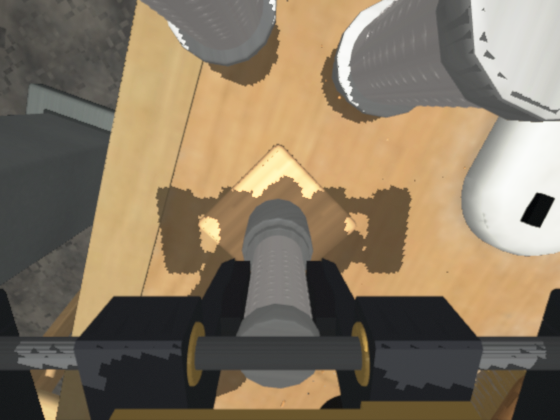

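arm_command(deltas=[{"dx":0,"dy":0.002,"dz":0,"wx":0,"wy":0,"wz":0},{"dx":0,"dy":0.002,"dz":0,"wx":0,"wy":0,"wz":0},{"dx":0,"dy":0.002,"dz":0,"wx":0,"wy":0,"wz":0},{"dx":0,"dy":0.002,"dz":0,"wx":0,"wy":0,"wz":0},{"dx":0,"dy":0.002,"dz":0,"wx":0,"wy":0,"wz":0}])

```text
clock: 8.5
tool_pos: [0.509, 0.2833, 0.249]
eef_rot: [-0.579, 0.406, -0.406, 0.579]
contact_force: [0.7, 0.2, -4.3]
opening: 0.315
```

arm_command(deltas=[{"dx":0,"dy":0,"dz":0,"wx":0,"wy":0,"wz":0},{"dx":0,"dy":0,"dz":0,"wx":0,"wy":0,"wz":0},{"dx":0,"dy":0,"dz":0,"wx":0,"wy":0,"wz":0},{"dx":0,"dy":0,"dz":0,"wx":0,"wy":0,"wz":0},{"dx":0,"dy":0,"dz":0,"wx":0,"wy":0,"wz":0}], claw=0.2)

```text
clock: 9.0
tool_pos: [0.509, 0.2834, 0.2492]
eef_rot: [-0.579, 0.406, -0.406, 0.58]
contact_force: [-0.8, 0.1, -0.2]
opening: 0.599
```

```bash
python3 -c "
from h import *
import cv2
from ik import pick
t,R=pick(25,-70,-1,g=(.509,.2832));print(t,R.round(3).tolist())
go(t,R[:,0],R[:,1])
cv2.imwrite('pics/w6.png',r.snapshot('wrist')[:,:,::-1])
"
```

```text
[0.53024796 0.2248217  0.23622724] [[0.31, -0.145, 0.94], [-0.852, 0.397, 0.342], [-0.423, -0.906, 0.0]]
t 9.0 pos [0.509  0.2834 0.2492] op 0.599 F [-0.8  0.1 -0.2]
shift shares [ 0.0623  0.013  -0.0001] mm dist 63.6
turn shares [-2.400e-03 -5.000e-04  5.552e-01] deg 24.98
```

View pics/w6.png

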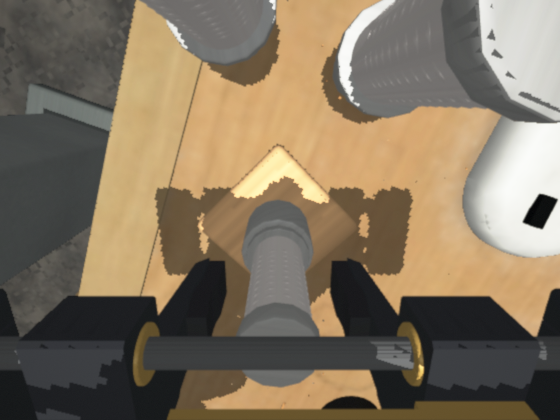

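arm_command(deltas=[{"dx":0.0128,"dy":0.0006,"dz":0,"wx":0,"wy":0,"wz":0.111},{"dx":0.0255,"dy":0.0022,"dz":0,"wx":0,"wy":0,"wz":0.222},{"dx":0.038,"dy":0.005,"dz":0,"wx":0,"wy":0,"wz":0.333},{"dx":0.0503,"dy":0.009,"dz":0,"wx":0,"wy":0,"wz":0.444},{"dx":0.0622,"dy":0.0135,"dz":0,"wx":0,"wy":0,"wz":0.555}])

```text
clock: 9.55
tool_pos: [0.5307, 0.2242, 0.2358]
eef_rot: [-0.476, 0.522, -0.27, 0.654]
contact_force: [0.3, 0.4, 0.1]
opening: 0.601
```

```bash
python3 -c "
from h import *
import cv2
from ik import pick
t,R=pick(25,-70,-1,g=(.509,.2832))
cv2.imwrite('pics/w7.png',r.snapshot('wrist')[:,:,::-1])
cv2.imwrite('pics/s7.png',r.snapshot('side')[:,:,::-1])
go(t,R[:,0],R[:,1]);print(r.get_state()['q'].round(2))
"
```

```text
t 9.65 pos [0.5316 0.2207 0.2334] op 0.603 F [ 0.5 -0.7 -0.2]
shift shares [-0.0051 -0.0007  0.0001] mm dist 5.2
turn shares [-0.0015 -0.0102  0.0012] deg 0.47
[ 0.1   1.04 -0.83  1.82  0.55  0.51 -0.55]
```

View pics/w7.png

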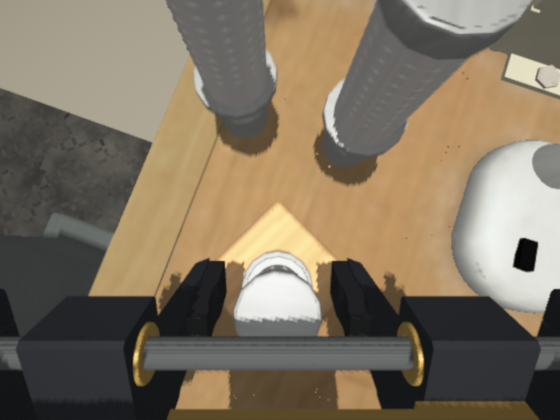

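View pics/s7.png

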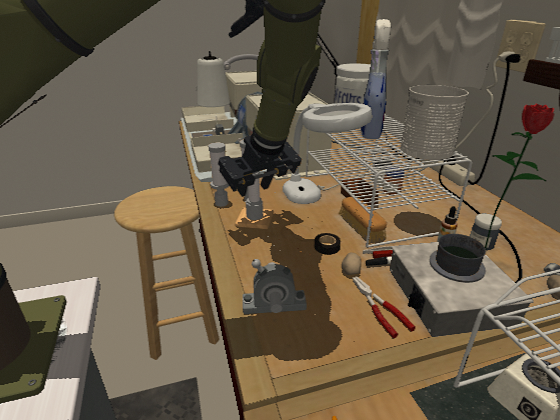

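```bash
python3 -c "
from h import *
from ik import pick
t,R=pick(25,-70,-1,z=.099,g=(.509,.2832))
go(t,R[:,0],R[:,1])"
```

```text
t 9.65 pos [0.5316 0.2207 0.2334] op 0.603 F [ 0.5 -0.7 -0.2]
shift shares [-0.0034  0.0029  0.0001] mm dist 4.5
turn shares [-0.0015 -0.0102  0.0012] deg 0.47
```

arm_command(deltas=[{"dx":-0.0034,"dy":0.003,"dz":0,"wx":-0.0015,"wy":-0.01,"wz":0.001},{"dx":-0.0034,"dy":0.003,"dz":0,"wx":-0.0015,"wy":-0.01,"wz":0.001},{"dx":-0.0034,"dy":0.003,"dz":0,"wx":-0.0015,"wy":-0.01,"wz":0.001},{"dx":-0.0034,"dy":0.003,"dz":0,"wx":-0.0015,"wy":-0.01,"wz":0.001},{"dx":-0.0034,"dy":0.003,"dz":0,"wx":-0.0015,"wy":-0.01,"wz":0.001}])

```text
clock: 10.15
tool_pos: [0.5285, 0.2297, 0.2346]
eef_rot: [-0.479, 0.518, -0.269, 0.656]
contact_force: [0.5, 1.2, 0.8]
opening: 0.603
```

```bash
python3 -c "
from h import *
from ik import pick
t,R=pick(25,-70,-1,z=.099,g=(.509,.2832))
go(t,R[:,0],R[:,1])"
```

```text
t 10.15 pos [0.5285 0.2297 0.2346] op 0.603 F [0.5 1.2 0.8]
shift shares [ 0.0057 -0.     -0.    ] mm dist 5.7
turn shares [-0.0003  0.0118  0.0002] deg 0.53
```

arm_command(deltas=[{"dx":0.0034,"dy":0,"dz":0,"wx":0,"wy":0.01,"wz":0},{"dx":0.0034,"dy":0,"dz":0,"wx":0,"wy":0.01,"wz":0},{"dx":0.0034,"dy":0,"dz":0,"wx":0,"wy":0.01,"wz":0},{"dx":0.0034,"dy":0,"dz":0,"wx":0,"wy":0.01,"wz":0},{"dx":0.0034,"dy":0,"dz":0,"wx":0,"wy":0.01,"wz":0}])

```text
clock: 10.65
tool_pos: [0.5298, 0.226, 0.2328]
eef_rot: [-0.477, 0.522, -0.271, 0.653]
contact_force: [-0.3, 0.3, -0.1]
opening: 0.6
```

```bash
python3 -c "
from h import *
from ik import pick
t,R=pick(25,-70,-1,z=.099,g=(.509,.2832))
go(t,R[:,0],R[:,1])"
```

```text
t 10.65 pos [0.5298 0.226  0.2328] op 0.6 F [-0.3  0.3 -0.1]
shift shares [ 0.0014 -0.     -0.    ] mm dist 1.4
turn shares [-0.0005 -0.0003 -0.0008] deg 0.04
```

Good; close.

arm_command(deltas=[{"dx":0.001,"dy":0,"dz":0,"wx":0,"wy":0,"wz":0},{"dx":0.001,"dy":0,"dz":0,"wx":0,"wy":0,"wz":0},{"dx":0.001,"dy":0,"dz":0,"wx":0,"wy":0,"wz":0},{"dx":0.001,"dy":0,"dz":0,"wx":0,"wy":0,"wz":0},{"dx":0.001,"dy":0,"dz":0,"wx":0,"wy":0,"wz":0}], claw=-1, grip_force=60)

```text
clock: 11.15
tool_pos: [0.5302, 0.2251, 0.2322]
eef_rot: [-0.478, 0.521, -0.271, 0.653]
contact_force: [0.0, 0.6, -1.8]
opening: 0.303
```

arm_command(deltas=[{"dx":0,"dy":0,"dz":0,"wx":0,"wy":0,"wz":0},{"dx":0,"dy":0,"dz":0,"wx":0,"wy":0,"wz":0},{"dx":0,"dy":0,"dz":0,"wx":0,"wy":0,"wz":0},{"dx":0,"dy":0,"dz":0,"wx":0,"wy":0,"wz":0},{"dx":0,"dy":0,"dz":0,"wx":0,"wy":0,"wz":0}])

```text
clock: 11.65
tool_pos: [0.5302, 0.2251, 0.2322]
eef_rot: [-0.478, 0.521, -0.271, 0.653]
contact_force: [0.9, 0.7, -2.7]
opening: 0.307
```

```bash
python3 -c "
from h import *
from ik import pick
import cv2
cv2.imwrite('pics/w8.png',r.snapshot('wrist')[:,:,::-1])
t,R=pick(25,-70,-1,z=.099,g=(.509,.2832))
go(t,R[:,0],R[:,1])
print(Ro.from_quat(r.get_state()['eef_rot']).inv().apply([0,0,.1]), 'gun axis in tool *.1')
"
```

```text
t 11.7 pos [0.5302 0.2251 0.2323] op 0.307 F [ 0.7  0.2 -3.1]
shift shares [ 0.0003 -0.0001 -0.    ] mm dist 0.3
turn shares [-0.0003 -0.0003 -0.0004] deg 0.03
[-4.22931876e-02 -9.06161467e-02  1.56132990e-05] gun axis in tool *.1
```

View pics/w8.png

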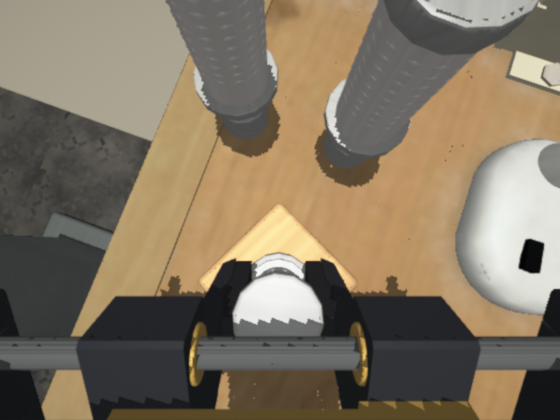

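arm_command(deltas=[{"dx":-0.0042,"dy":-0.0091,"dz":0,"wx":0,"wy":0,"wz":0},{"dx":-0.0127,"dy":-0.0272,"dz":0,"wx":0,"wy":0,"wz":0},{"dx":-0.0254,"dy":-0.0544,"dz":0,"wx":0,"wy":0,"wz":0},{"dx":-0.038,"dy":-0.0815,"dz":0,"wx":0,"wy":0,"wz":0},{"dx":-0.0465,"dy":-0.0997,"dz":0,"wx":0,"wy":0,"wz":0}])

```text
clock: 12.2
tool_pos: [0.5298, 0.2255, 0.3449]
eef_rot: [-0.477, 0.521, -0.27, 0.654]
contact_force: [0.1, -0.1, -3.8]
opening: 0.3
```

```bash
python3 -c "
from h import *
from ik import *
# tool pose so gun axis == n, mouth back distance
for b in(.06,.08):
    t,R=nip(5,b,-1); t=t-n*.004+n*.0
    t=ball+n*(.086-.013+b)+ (t-(ball+n*(.077+b)-n*.004))
    print(t);go(t,R[:,0],R[:,1])
q=r.get_state()['q'];print(q.round(2))
e=fk2(q,P);print(e[0])
for b in(.06,0,-.012):
    t,R=nip(5,b-.004,-1);s=ik(t,R,q,8);print([a[1].round(2).tolist() for a in s[:1]])
"
```

```text
[ 0.36562559 -0.00465914  0.359622  ]
t 12.2 pos [0.5298 0.2255 0.3449] op 0.3 F [ 0.1 -0.1 -3.8]
shift shares [ 0.1385 -0.0815 -0.233 ] mm dist 283.1
turn shares [-0.2315 -1.2971 -0.6067] deg 65.28
[ 0.35581945 -0.00269968  0.37694251]
t 12.2 pos [0.5298 0.2255 0.3449] op 0.3 F [ 0.1 -0.1 -3.8]
shift shares [ 0.1265 -0.095  -0.2416] mm dist 288.7
turn shares [-0.2315 -1.2971 -0.6067] deg 65.28
[ 0.16  0.9  -0.97  1.77  0.43  0.7  -0.52]
[0.53042222 0.22495046 0.34429016]
[[0.52, 0.62, -1.02, 2.36, 1.09, 0.64, 0.02]]
[[0.46, 0.75, -0.93, 2.34, 1.3, 0.65, -0.13]]
[[0.46, 0.78, -0.92, 2.34, 1.34, 0.66, -0.15]]
```

arm_command(deltas=[{"dx":0.01,"dy":-0.006,"dz":-0.017,"wx":-0.02,"wy":-0.11,"wz":-0.05},{"dx":0.025,"dy":-0.015,"dz":-0.042,"wx":-0.04,"wy":-0.23,"wz":-0.11},{"dx":0.04,"dy":-0.024,"dz":-0.067,"wx":-0.065,"wy":-0.37,"wz":-0.17},{"dx":0.055,"dy":-0.032,"dz":-0.092,"wx":-0.09,"wy":-0.51,"wz":-0.24},{"dx":0.07,"dy":-0.041,"dz":-0.117,"wx":-0.116,"wy":-0.65,"wz":-0.303}])

```text
clock: 12.7
tool_pos: [0.4465, 0.1084, 0.3504]
eef_rot: [-0.618, 0.29, -0.192, 0.705]
contact_force: [0.6, -0.2, -4.1]
opening: 0.299
```

```bash
cat > np_.py <<'E'
from h import *
from ik import *
import sys
b=float(sys.argv[1])
if len(sys.argv)>2: # settled offset args
    pass
t,R=nip(5,b+.009,-1);go(t,R[:,0],R[:,1]);print(r.get_state()['q'].round(2))
E
python3 np_.py .06
```

```text
t 12.7 pos [0.4465 0.1084 0.3504] op 0.299 F [ 0.6 -0.2 -4.1]
shift shares [ 0.0005 -0.0306 -0.14  ] mm dist 143.3
turn shares [-0.1124 -0.6415 -0.3021] deg 32.31
[ 0.32  0.76 -1.01  2.06  0.7   0.73 -0.21]
```

```bash
sed -i 's/b+.009/b-.004/' np_.py; python3 np_.py .06
```

```text
t 12.7 pos [0.4465 0.1084 0.3504] op 0.299 F [ 0.6 -0.2 -4.1]
shift shares [ 0.008  -0.0203 -0.1376] mm dist 139.3
turn shares [-0.1124 -0.6415 -0.3021] deg 32.31
[ 0.32  0.76 -1.01  2.06  0.7   0.73 -0.21]
```

arm_command(deltas=[{"dx":0.002,"dy":-0.004,"dz":-0.03,"wx":-0.025,"wy":-0.14,"wz":-0.065},{"dx":0.004,"dy":-0.009,"dz":-0.06,"wx":-0.05,"wy":-0.28,"wz":-0.13},{"dx":0.006,"dy":-0.014,"dz":-0.09,"wx":-0.075,"wy":-0.42,"wz":-0.2},{"dx":0.007,"dy":-0.018,"dz":-0.12,"wx":-0.1,"wy":-0.55,"wz":-0.26},{"dx":0.008,"dy":-0.02,"dz":-0.138,"wx":-0.112,"wy":-0.641,"wz":-0.302}])

```text
clock: 13.2
tool_pos: [0.3638, -0.005, 0.3592]
eef_rot: [0.707, -0.04, 0.101, -0.699]
contact_force: [-0.1, -0.1, -2.9]
opening: 0.308
```

arm_command(deltas=[{"dx":0,"dy":0,"dz":0,"wx":0,"wy":0,"wz":0},{"dx":0,"dy":0,"dz":0,"wx":0,"wy":0,"wz":0},{"dx":0,"dy":0,"dz":0,"wx":0,"wy":0,"wz":0},{"dx":0,"dy":0,"dz":0,"wx":0,"wy":0,"wz":0},{"dx":0,"dy":0,"dz":0,"wx":0,"wy":0,"wz":0}])

```text
clock: 13.7
tool_pos: [0.3664, -0.003, 0.3587]
eef_rot: [0.705, -0.041, 0.102, -0.701]
contact_force: [-0.2, -0.1, -4.1]
opening: 0.304
```

```bash
python3 np_.py .06; python3 -c "
from h import *
import cv2
for n in('side','top','wrist'): cv2.imwrite('pics/%s9.png'%n,r.snapshot(n)[:,:,::-1])
"; python3 np_.py .06
```

```text
t 13.7 pos [ 0.3664 -0.003   0.3587] op 0.304 F [-0.2 -0.1 -4.1]
shift shares [-0.0004 -0.001  -0.0018] mm dist 2.0
turn shares [-0.0033 -0.0072 -0.0023] deg 0.37
[ 0.5   0.61 -1.    2.36  1.09  0.63  0.02]
t 13.85 pos [ 0.3661 -0.0034  0.3586] op 0.307 F [ 0.6 -0.3 -2.7]
shift shares [-0.0001 -0.001  -0.0014] mm dist 1.7
turn shares [-0.0025 -0.0073 -0.0027] deg 0.37
[ 0.5   0.61 -1.    2.36  1.09  0.63  0.02]
```

View pics/side9.png

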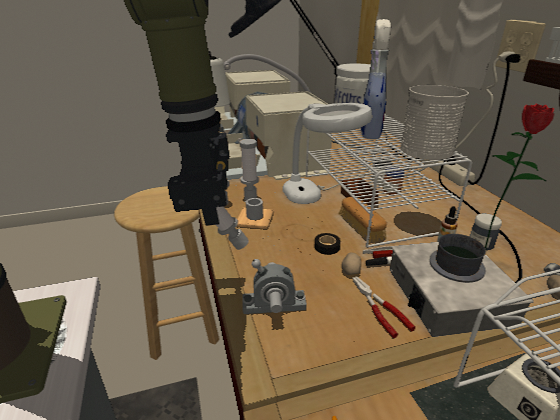

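View pics/top9.png

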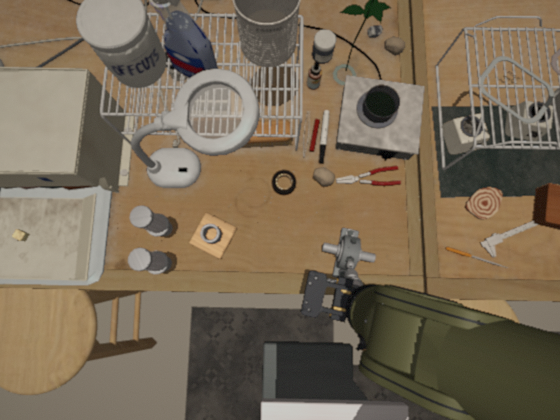

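View pics/wrist9.png

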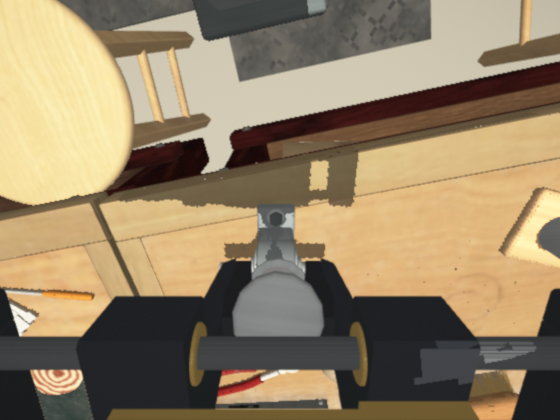

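```bash
cat > chk.py <<'E'
from h import *
from pre import ball,n
import cv2,sys
# predicted gun geometry from the measured tool pose
s=r.get_state();Rt=Ro.from_quat(s["eef_rot"]);g=Rt.apply([-.423,-.906,0]);gr=s["tool_pos"]+Rt.apply([0,.147,0]);m=gr-.086*g
print("mouth",m.round(4),"angle to n deg",np.degrees(np.arccos(g@n)).round(2),"dist",((ball-m)@g*1000).round(1),"lateral mm",((ball-m)-((ball-m)@g)*g)*1000)
im=r.snapshot("side")[:,:,::-1].copy();S=cal("side")
x0,y0=200,190;k=6
c=cv2.resize(im[y0:y0+95,x0:x0+110],None,fx=k,fy=k,interpolation=2)
P=lambda X:tuple(int(v) for v in ((proj(S,X)-[x0,y0]+.5)*k))
cv2.line(c,P(ball),P(ball+n*.12),(0,0,255),1)
cv2.circle(c,P(ball),4,(0,255,0),1)
for a in(0,.024,.04,.046):cv2.circle(c,P(m+g*a),3,(255,0,0),-1)
cv2.imwrite(sys.argv[1],c)
E
python3 chk.py pics/k1.png
```

```text
mouth [ 0.4205 -0.014   0.1376] angle to n deg 0.88 dist -46.2 lateral mm [ 0.36158994 -1.67109793  0.3809273 ]
```

View pics/k1.png

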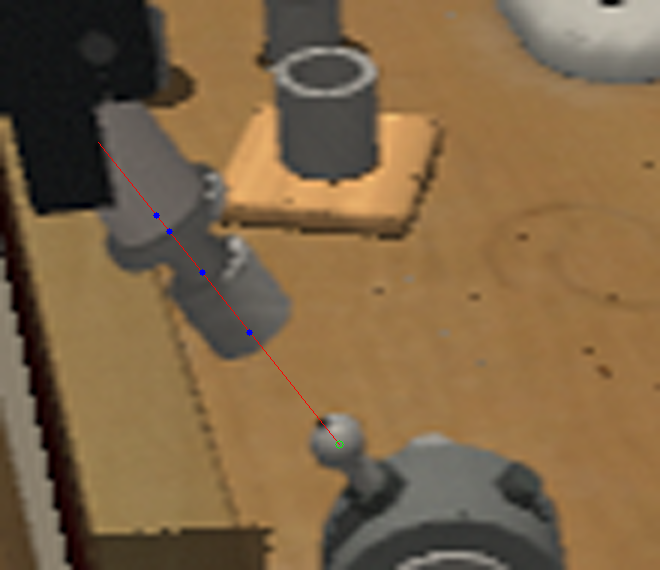

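```bash
cat > chk2.py <<'E'
from h import *
from pre import ball,n
import cv2,sys
def draw(im,S,m,g,x0,y0,w,h,k,fn):
    c=cv2.resize(im[y0:y0+h,x0:x0+w],None,fx=k,fy=k,interpolation=2)
    P=lambda X:[int(v) for v in ((proj(S,X)-[x0,y0]+.5)*k)]
    u=np.cross(g,[0,0,1]);u/=np.linalg.norm(u);v=np.cross(g,u)
    for a,rr in((0,.013),(.024,.013),(.040,.0185),(.046,.0185)):
        pts=np.array([P(m+g*a+rr*(np.cos(t)*u+np.sin(t)*v)) for t in np.linspace(0,6.283,40)])
        cv2.polylines(c,[pts],True,(0,0,255),1)
    pts=np.array([P(ball+.008*np.array([np.cos(t),0,np.sin(t)])) for t in np.linspace(0,6.283,40)])
    cam=-S[0].T@S[1];d=(ball-cam)/np.linalg.norm(ball-cam);a1=np.cross(d,[0,0,1]);a1/=np.linalg.norm(a1);a2=np.cross(d,a1)
    pts=np.array([P(ball+.008*(np.cos(t)*a1+np.sin(t)*a2)) for t in np.linspace(0,6.283,40)])
    cv2.polylines(c,[pts],True,(0,255,0),1)
    cv2.imwrite(fn,c)
if __name__=="__main__":
    s=r.get_state();Rt=Ro.from_quat(s["eef_rot"]);g=Rt.apply([-.423,-.906,0]);gr=s["tool_pos"]+Rt.apply([0,.147,0]);m=gr-.086*g
    draw(cv2.imread("pics/side9.png"),cal("side"),m,g,212,210,60,65,9,"pics/k2.png")
E
python3 chk2.py
```

```text
(no output)
```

View pics/k2.png

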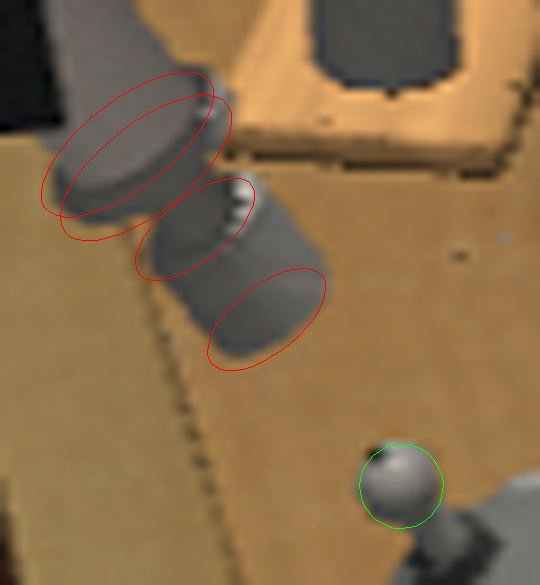

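```bash
cat > np2.py <<'E'
from h import *
from ik import *
import sys
b=float(sys.argv[1]);o=float(sys.argv[2])*1e-3;tl=float(sys.argv[3]) if len(sys.argv)>3 else 0;oy=float(sys.argv[4])*1e-3 if len(sys.argv)>4 else 0
v=-np.sqrt(.75)*h+.5*zz;w=np.cross(zz,-h)
t,R=nip(5,b-.004,-1)
if tl: # tilt gun about w through mouth so gun axis turns by tl deg
    Q=Ro.from_rotvec(w*np.radians(tl));m=ball+n*(b-.013);t=m+Q.apply(t-m);R=Q.as_matrix()@R
t=t+v*o+w*oy
print("v",v.round(2),"w",w.round(2));go(t,R[:,0],R[:,1])
E
python3 np2.py .03 -1.5
```

```text
v [ 0.85 -0.17  0.5 ] w [ 0.2   0.98 -0.  ]
t 13.9 pos [ 0.3661 -0.0034  0.3586] op 0.304 F [ 0.2  0.3 -3.5]
shift shares [ 0.0113  0.0268 -0.0013] mm dist 29.1
turn shares [-0.0022 -0.0072 -0.0027] deg 0.36
```

arm_command(deltas=[{"dx":0.003,"dy":0.007,"dz":-0.0013,"wx":-0.002,"wy":-0.007,"wz":-0.003},{"dx":0.007,"dy":0.016,"dz":-0.0013,"wx":-0.002,"wy":-0.007,"wz":-0.003},{"dx":0.0113,"dy":0.0268,"dz":-0.0013,"wx":-0.002,"wy":-0.007,"wz":-0.003},{"dx":0.0113,"dy":0.0268,"dz":-0.0013,"wx":-0.002,"wy":-0.007,"wz":-0.003},{"dx":0.0113,"dy":0.0268,"dz":-0.0013,"wx":-0.002,"wy":-0.007,"wz":-0.003}])

```text
clock: 14.4
tool_pos: [0.3788, -0.0074, 0.333]
eef_rot: [0.706, -0.039, 0.1, -0.7]
contact_force: [-0.3, 0.1, -3.3]
opening: 0.302
```

```bash
python3 np2.py .03 -1.5; cat > chk3.py <<'E'
from chk2 import *
k=sys.argv[1]
s=r.get_state();Rt=Ro.from_quat(s["eef_rot"]);g=Rt.apply([-.423,-.906,0]);gr=s["tool_pos"]+Rt.apply([0,.147,0]);m=gr-.086*g
im=r.snapshot("side")[:,:,::-1];it=r.snapshot("top")[:,:,::-1]
cv2.imwrite(f"pics/rs{k}.png",im);cv2.imwrite(f"pics/rt{k}.png",it)
draw(im,cal("side"),m,g,212,220,65,62,9,f"pics/ks{k}.png")
draw(it,cal("top"),m,g,315,235,70,60,9,f"pics/kt{k}.png")
E
python3 chk3.py 3; python3 np2.py .03 -1.5
```

```text
v [ 0.85 -0.17  0.5 ] w [ 0.2   0.98 -0.  ]
t 14.4 pos [ 0.3788 -0.0074  0.333 ] op 0.302 F [-0.3  0.1 -3.3]
shift shares [0.0002 0.0001 0.0001] mm dist 0.2
turn shares [-0.0002 -0.0002 -0.0003] deg 0.02
v [ 0.85 -0.17  0.5 ] w [ 0.2   0.98 -0.  ]
t 14.5 pos [ 0.3788 -0.0075  0.3333] op 0.3 F [ 0.1 -0.6 -2.8]
shift shares [0.0002 0.0004 0.0002] mm dist 0.5
turn shares [-0.0002 -0.0002  0.0008] deg 0.04
```

View pics/ks3.png

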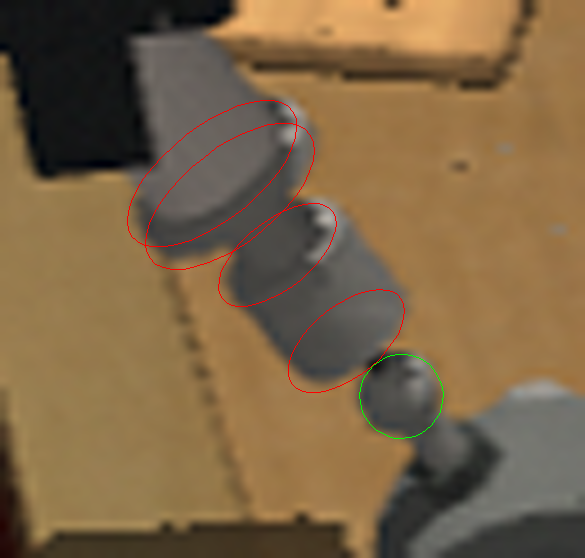

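View pics/kt3.png

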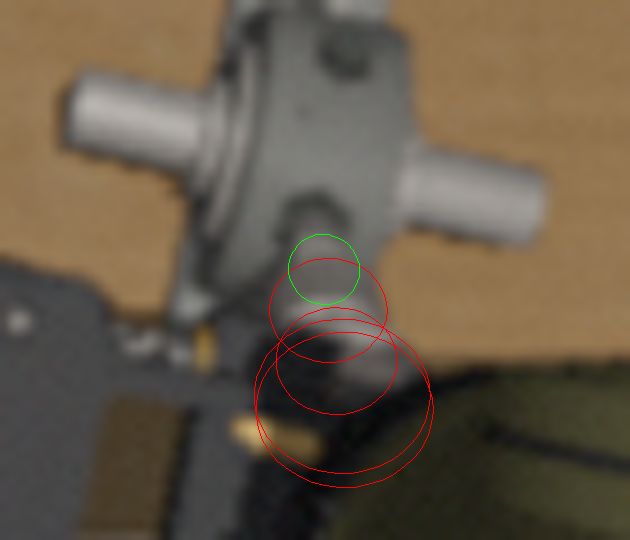

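```bash
python3 np2.py .016 -2
```

```text
v [ 0.85 -0.17  0.5 ] w [ 0.2   0.98 -0.  ]
t 14.5 pos [ 0.3788 -0.0075  0.3333] op 0.3 F [ 0.1 -0.6 -2.8]
shift shares [0.0056 0.0133 0.0002] mm dist 14.4
turn shares [-0.0002 -0.0002  0.0008] deg 0.04
```

arm_command(deltas=[{"dx":0.0011,"dy":0.0027,"dz":0.0001,"wx":0,"wy":0,"wz":0},{"dx":0.0022,"dy":0.0053,"dz":0.0002,"wx":0,"wy":0,"wz":0},{"dx":0.0033,"dy":0.008,"dz":0.0002,"wx":0,"wy":0,"wz":0},{"dx":0.0045,"dy":0.0106,"dz":0.0002,"wx":0,"wy":0,"wz":0},{"dx":0.0056,"dy":0.0133,"dz":0.0002,"wx":0,"wy":0,"wz":0}])

```text
clock: 15.0
tool_pos: [0.3858, -0.0087, 0.3199]
eef_rot: [0.706, -0.039, 0.101, -0.7]
contact_force: [0.0, -0.0, -3.5]
opening: 0.304
```

```bash
python3 np2.py .016 -2; python3 chk3.py 4
```

```text
v [ 0.85 -0.17  0.5 ] w [ 0.2   0.98 -0.  ]
t 15.0 pos [ 0.3858 -0.0087  0.3199] op 0.304 F [ 0.  -0.  -3.5]
shift shares [-0.0002 -0.0006  0.    ] mm dist 0.6
turn shares [-0.     -0.0005  0.0005] deg 0.03
```

View pics/ks4.png

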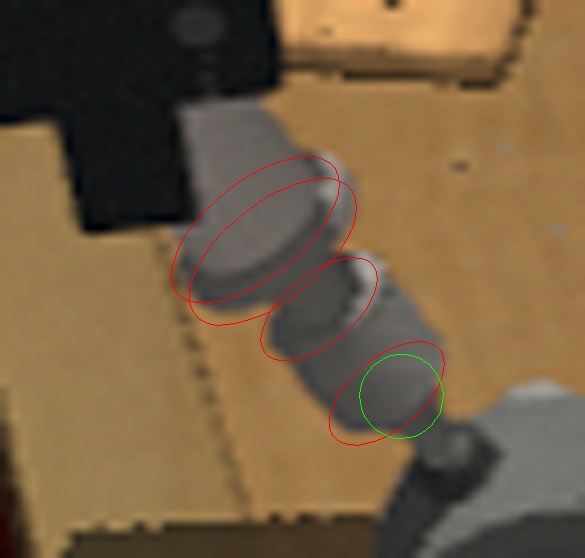

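View pics/kt4.png

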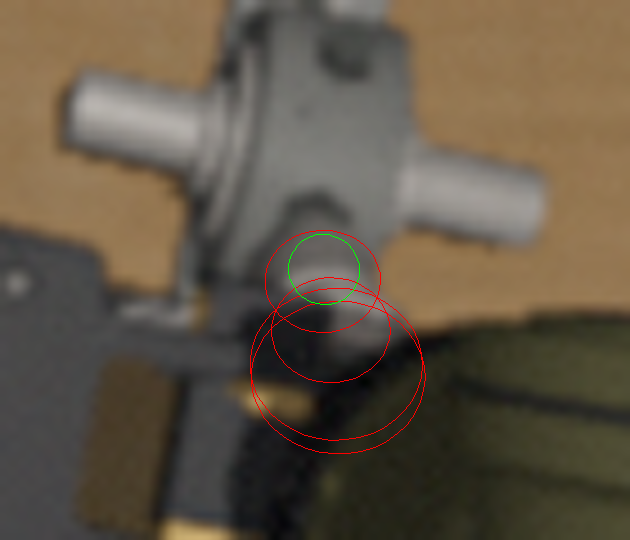

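arm_command(deltas=[{"dx":0.0008,"dy":0.0018,"dz":0,"wx":0,"wy":0,"wz":0},{"dx":0.0017,"dy":0.0036,"dz":0,"wx":0,"wy":0,"wz":0},{"dx":0.0025,"dy":0.0054,"dz":0,"wx":0,"wy":0,"wz":0},{"dx":0.0034,"dy":0.0072,"dz":0,"wx":0,"wy":0,"wz":0},{"dx":0.0042,"dy":0.009,"dz":0,"wx":0,"wy":0,"wz":0}])

```text
clock: 15.6
tool_pos: [0.3905, -0.0097, 0.3116]
eef_rot: [0.706, -0.039, 0.1, -0.7]
contact_force: [-1.8, 0.5, -1.6]
opening: 0.304
```

```bash
cat > f.py <<'E'
from pre import *
s=r.get_state();F=s["contact_force"]+[0,0,3.3];v=np.array([.85,-.17,.5]);w=np.array([.2,.98,0])
print("F n,v,w",(F@n).round(1),(F@v).round(1),(F@w).round(1),"M",s["moment"].round(2))
E
python3 np2.py .006 -2; python3 f.py
```

```text
v [ 0.85 -0.17  0.5 ] w [ 0.2   0.98 -0.  ]
t 15.6 pos [ 0.3905 -0.0097  0.3116] op 0.304 F [-1.8  0.5 -1.6]
shift shares [-0.     -0.0003  0.0001] mm dist 0.3
turn shares [ 0.0002 -0.0001  0.0008] deg 0.04
F n,v,w 2.4 -0.7 0.1 M [ 0.03  0.12 -0.02]
```

arm_command(deltas=[{"dx":0.0005,"dy":0.0011,"dz":0,"wx":0,"wy":0,"wz":0},{"dx":0.001,"dy":0.0022,"dz":0,"wx":0,"wy":0,"wz":0},{"dx":0.0015,"dy":0.0033,"dz":0,"wx":0,"wy":0,"wz":0},{"dx":0.002,"dy":0.0044,"dz":0,"wx":0,"wy":0,"wz":0},{"dx":0.0025,"dy":0.0054,"dz":0,"wx":0,"wy":0,"wz":0}])

```text
clock: 16.1
tool_pos: [0.3934, -0.0103, 0.3064]
eef_rot: [0.706, -0.039, 0.101, -0.7]
contact_force: [-2.8, -1.3, 4.6]
opening: 0.301
```

```bash
python3 np2.py 0 -2; python3 f.py
```

```text
v [ 0.85 -0.17  0.5 ] w [ 0.2   0.98 -0.  ]
t 16.1 pos [ 0.3934 -0.0103  0.3064] op 0.301 F [-2.8 -1.3  4.6]
shift shares [-0.     -0.0002  0.0001] mm dist 0.3
turn shares [ 0.0005 -0.0007  0.0006] deg 0.05
F n,v,w 8.1 1.8 -1.9 M [-0.22  0.22 -0.1 ]
```

arm_command(deltas=[{"dx":0.0003,"dy":0.0007,"dz":0,"wx":0,"wy":0,"wz":0},{"dx":0.0007,"dy":0.0015,"dz":0,"wx":0,"wy":0,"wz":0},{"dx":0.001,"dy":0.0022,"dz":0,"wx":0,"wy":0,"wz":0},{"dx":0.0014,"dy":0.0029,"dz":0,"wx":0,"wy":0,"wz":0},{"dx":0.0017,"dy":0.0036,"dz":0,"wx":0,"wy":0,"wz":0}])

```text
clock: 16.6
tool_pos: [0.3949, -0.0106, 0.3035]
eef_rot: [0.706, -0.038, 0.1, -0.7]
contact_force: [-2.3, -0.4, 7.8]
opening: 0.301
```

```bash
python3 np2.py -.004 -2; python3 f.py; python3 chk3.py 5
```

```text
v [ 0.85 -0.17  0.5 ] w [ 0.2   0.98 -0.  ]
t 16.6 pos [ 0.3949 -0.0106  0.3035] op 0.301 F [-2.3 -0.4  7.8]
shift shares [0.0004 0.0003 0.    ] mm dist 0.5
turn shares [0.0009 0.0004 0.0011] deg 0.07
F n,v,w 10.7 3.7 -0.8 M [-0.32  0.26 -0.05]
```

View pics/ks5.png

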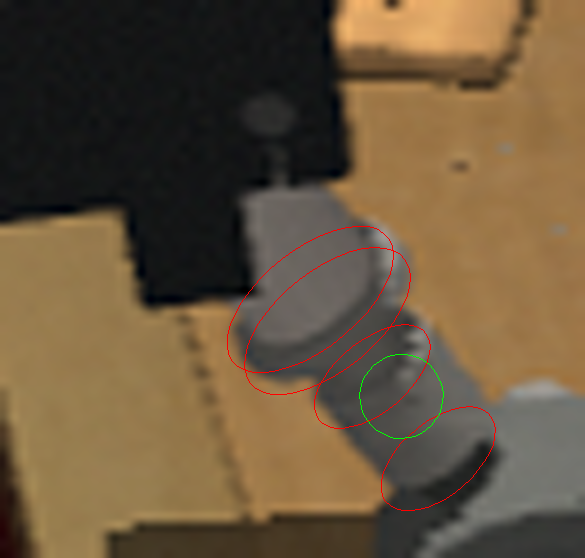

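arm_command(deltas=[{"dx":0.0008,"dy":0.0006,"dz":0,"wx":0,"wy":0,"wz":0},{"dx":0.0011,"dy":0.0013,"dz":0,"wx":0,"wy":0,"wz":0},{"dx":0.0014,"dy":0.002,"dz":0,"wx":0,"wy":0,"wz":0},{"dx":0.0018,"dy":0.0027,"dz":0,"wx":0,"wy":0,"wz":0},{"dx":0.0022,"dy":0.0034,"dz":0,"wx":0,"wy":0,"wz":0}])

```text
clock: 17.2
tool_pos: [0.3969, -0.011, 0.3003]
eef_rot: [0.706, -0.039, 0.1, -0.7]
contact_force: [-3.8, -0.6, 8.8]
opening: 0.303
```

```bash
python3 np2.py -.008 -1.5; python3 f.py; python3 chk3.py 6
```

```text
v [ 0.85 -0.17  0.5 ] w [ 0.2   0.98 -0.  ]
t 17.2 pos [ 0.3969 -0.011   0.3003] op 0.303 F [-3.8 -0.6  8.8]
shift shares [0.0007 0.0004 0.0001] mm dist 0.8
turn shares [0.0008 0.0008 0.0003] deg 0.05
F n,v,w 12.3 2.9 -1.3 M [-0.22  0.57 -0.09]
```

View pics/ks6.png

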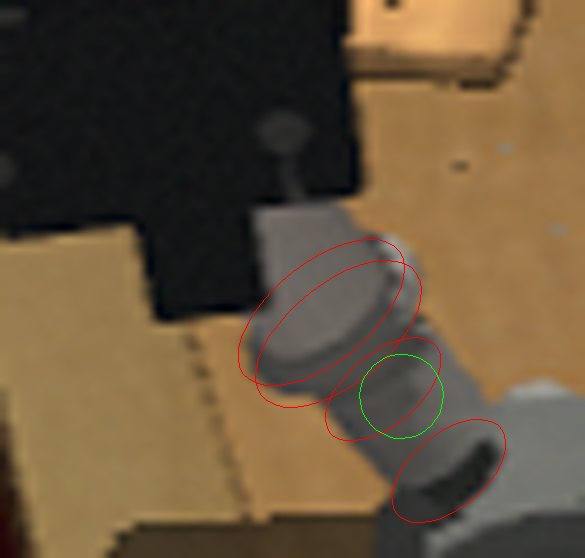

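arm_command(deltas=[{"dx":0.0006,"dy":0.0003,"dz":0,"wx":0,"wy":0,"wz":0},{"dx":0.0009,"dy":0.0008,"dz":0,"wx":0,"wy":0,"wz":0},{"dx":0.0011,"dy":0.0013,"dz":0,"wx":0,"wy":0,"wz":0},{"dx":0.0014,"dy":0.0018,"dz":0,"wx":0,"wy":0,"wz":0},{"dx":0.0014,"dy":0.0018,"dz":0,"wx":0,"wy":0,"wz":0}])

```text
clock: 17.8
tool_pos: [0.3981, -0.0113, 0.2986]
eef_rot: [0.706, -0.039, 0.1, -0.7]
contact_force: [-4.9, -0.9, 9.3]
opening: 0.307
```

```bash
python3 np2.py -.010 -1; python3 f.py; python3 chk3.py 7
```

```text
v [ 0.85 -0.17  0.5 ] w [ 0.2   0.98 -0.  ]
t 17.8 pos [ 0.3981 -0.0113  0.2986] op 0.307 F [-4.9 -0.9  9.3]
shift shares [0.0009 0.0002 0.0001] mm dist 1.0
turn shares [ 0.0009  0.001  -0.0006] deg 0.06
F n,v,w 13.2 2.3 -1.8 M [-0.16  0.69 -0.1 ]
```

View pics/ks7.png

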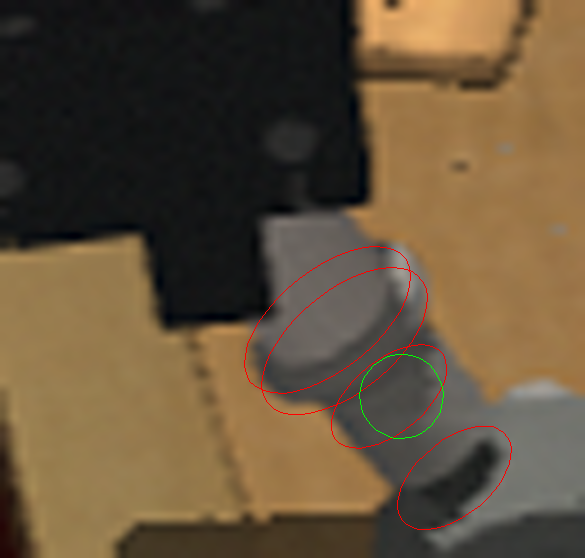

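View pics/rt7.png

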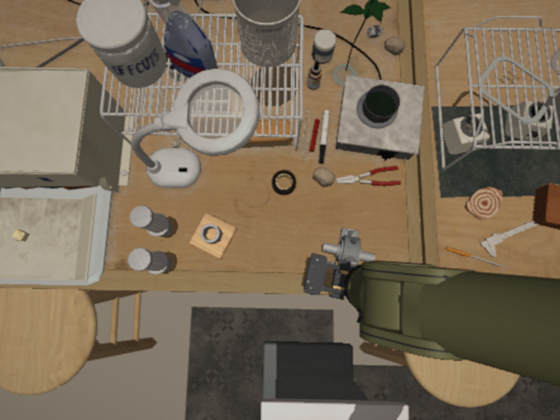

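arm_command(deltas=[{"dx":0.0003,"dy":0.0007,"dz":0,"wx":0,"wy":0,"wz":0},{"dx":0.0004,"dy":0.0009,"dz":0,"wx":0,"wy":0,"wz":0},{"dx":0.0004,"dy":0.0009,"dz":0,"wx":0,"wy":0,"wz":0},{"dx":0.0004,"dy":0.0009,"dz":0,"wx":0,"wy":0,"wz":0},{"dx":0.0004,"dy":0.0009,"dz":0,"wx":0,"wy":0,"wz":0}])

```text
clock: 18.4
tool_pos: [0.3985, -0.0113, 0.2978]
eef_rot: [0.706, -0.039, 0.1, -0.7]
contact_force: [-4.9, -1.4, 10.4]
opening: 0.305
```

```bash
python3 np2.py -.011 -1; python3 f.py; python3 chk3.py 8; python3 f.py
```

```text
v [ 0.85 -0.17  0.5 ] w [ 0.2   0.98 -0.  ]
t 18.4 pos [ 0.3985 -0.0113  0.2978] op 0.305 F [-4.9 -1.4 10.4]
shift shares [0.001  0.0003 0.0001] mm dist 1.1
turn shares [ 0.0008  0.0012 -0.0006] deg 0.07
F n,v,w 14.1 2.9 -2.4 M [-0.22  0.76 -0.08]
F n,v,w 14.0 3.2 -2.5 M [-0.22  0.76 -0.17]
```

View pics/ks8.png

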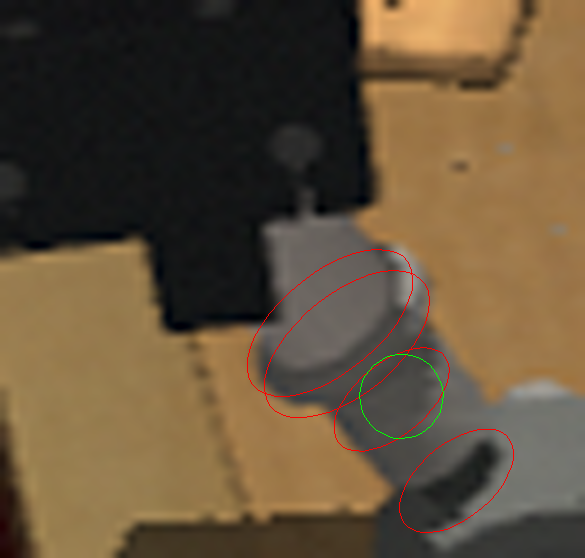

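```bash
python3 -c "
from plant import r
print(r.finish_job())"
```

```text
the job is handed in; nothing more can be done
None
```

The gun is snapped onto the nipple and held pushed in at an estimated 9–10 mm of its 12 mm stroke, still gripped at 60 N. I handed the job in at about 18.5 s on the robot's clock.

**What I did:**
- I gripped the stand's gun from straight above and lifted it out.
- A kinematic fit to the measured joint poses showed the arm could not reach the 30° lean with the hand in line with the gun.
- I lowered the gun back into its stand and gripped it again with the hand tilted 25°, about 86 mm up the barrel. I then lifted it clear, lined it up with the nipple and pushed along the nipple's axis.

**Last checks:**
- **Seating:** in the side view the nozzle mouth sits about 13 mm past the ball's centre, where it should be when fully on. The nozzle stayed put while the collar closed on it.
- **Push:** the force along the nipple rose steadily from 8 to 14 N, matching the spring, with no sudden rise at the end of the stroke.
- **Bystanders:** in the last full top view, the tape roll, pliers and stone looked unmoved.

**What disagreed or was less certain:**
- The gun sat 2–3 mm off the position the robot pose predicted, probably from play in the stand tube. I corrected this from the side picture.
- About 3 N of sideways force remained on the gun at the end.
- I saw no distinct force drop at the snap, so "snapped on" rests on the nozzle's depth and on its staying put.

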